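# Make up the blank carrier for the mill

## Task

Make up the blank carrier for the next milling run. Check the thicker of the two round discs on the thickness gauge first: set it on the anvil under the foot, let go of it, press the cap until the foot rests on the disc, and let the foot rise again; then seat that disc in the carrier's round nest and each block lying on the bench (there may be one, two or three) in a pocket of its own, all fully down. Once everything is loaded, lift the carrier by its handle and hang it by the handle on both prongs of the rack, and leave the thinner disc, the jar, the black pan and the brush where they are.

Things in the scene. Friction and masses are not known exactly. Their poses are not given: they have to be found in the camera images.
- carrier: Loose grey plastic tray, 200 mm (its x) by 150 mm (its y) by 9 mm, about 0.45 kg, with a rigid upright steel handle across its middle along its y. Origin at the centre of its underside, z up. A round nest in its -x half and three rectangular pockets in its +x half, all cut 6 mm deep into the top face (floors 3 mm above the underside).
- handle (a point): Centre of the handle's bar, on the carrier, 130 mm above its underside. The bar runs along the carrier's y: 10 mm wide (along x), 12 mm high, 124 mm long; its middle 30 mm has a black sleeve where it is held. Two round 8 mm uprights carry it, 58 mm either side of the middle.
- nest (a point): Centre of the floor of the carrier's round nest (63 mm across, 6 mm deep), 62 mm from the carrier's middle towards its -x, in line with the handle's middle.
- pocket0 (a point): Centre of the floor of the first pocket (41 mm along the carrier's x by 23 mm along its y, 6 mm deep), at x 62 mm, y -52 mm in the carrier. Loaded blocks in neighbouring pockets stand 32 mm apart, and 12 mm proud of the tray.
- pocket1 (a point): The same for the middle pocket, at x 62 mm, y 0 in the carrier.
- pocket2 (a point): The same for the third pocket, at x 62 mm, y +52 mm in the carrier.
- disc_thick: The thicker ivory round blank: 60 mm diameter, 18 mm thick, about 75 g, lying flat; origin at the centre of its underside, z up.
- disc_thin: The thinner ivory round blank, not wanted today: 60 mm diameter, 10 mm thick; origin at the centre of its underside. The two discs may lie either way round.
- block0: Tooth-coloured block 38 mm (its x) by 20 mm (its y) by 18 mm high, about 30 g, lying flat, with a small steel mandrel pin 9 mm long on its +x end, clear of the tray when the block is in a pocket. Origin at the centre of its underside, z up. The blocks are alike, fit any pocket with the mandrel either way round, and may be absent (None).
- block1: Tooth-coloured block 38 mm (its x) by 20 mm (its y) by 18 mm high, about 30 g, lying flat, with a small steel mandrel pin 9 mm long on its +x end, clear of the tray when the block is in a pocket. Origin at the centre of its underside, z up. The blocks are alike, fit any pocket with the mandrel either way round, and may be absent (None).
- block2: Tooth-coloured block 38 mm (its x) by 20 mm (its y) by 18 mm high, about 30 g, lying flat, with a small steel mandrel pin 9 mm long on its +x end, clear of the tray when the block is in a pocket. Origin at the centre of its underside, z up. The blocks are alike, fit any pocket with the mandrel either way round, and may be absent (None).
- gauge: Fixed bench thickness gauge. Origin on the bench under the centre of its anvil; its -x side is open for putting a part in, its column (with a readout on top, 120 mm above the bench) stands 118 to 160 mm towards its +x. Flat base block 22 mm thick, 100 mm wide, from 58 mm on the -x side to 158 mm on the +x side of the origin.
- anvil (a point): Centre of the gauge's anvil, a round steel face (52 mm diameter) let in flush with the top of the base block, 22 mm above the bench. The disc is to lie centred on it.
- foot (a point): Underside of the gauge's foot (12 mm diameter), 18 mm towards the gauge's +x from the anvil's centre. When up it is 42 mm above the anvil, so a disc is slid in under it from the -x side, not lowered from straight above. The foot's arm, 14 mm wide, runs back along the gauge's +x, its top 80 mm above the bench when up; a gripper holding the disc across the gauge's y straddles it.
- cap (a point): Centre of the top of the gauge's black press cap (26 mm diameter), 105 mm towards the gauge's +x from the anvil's centre and 146 mm above the bench when up. Pushing it straight down lowers the foot with it.
- gauge_slide (a joint): Travel of the gauge's slide in m: 0 is up, growing as the foot comes down, 0.042 at the bare anvil; with the foot on a part it reads 0.042 minus the part's thickness (0.024 on the thicker disc). A spring of 70 N/m, about 1.5 N at the start and 3 N at the thicker disc, lifts it again when it is let go.
- rack: Fixed hanging rack. Origin on the bench under its upright post (25 mm square, 250 mm high); two parallel round steel prongs, 8 mm thick and 70 mm apart (centres), stick out level from its cross-piece towards the rack's -x, their tops 240 mm above the bench, and turn up at their ends, 165 to 172 mm from the post, to 258 mm above the bench.
- seat (a point): Point midway between the prongs, level with their tops, 125 mm from the post: where the middle of the handle's underside should rest, across both prongs (carrier's x along the rack's x; nearer the post than 113 mm the tray would touch it). The prongs must pass between the handle's uprights, under the bar and over the tray, so bring the carrier on from beyond the prongs' ends, from the rack's -x.
- jar: Bystander: amber jar with a white cap, 56 mm diameter, 45 mm high; origin at the centre of its underside.
- case_pan: Bystander: open black plastic pan 110 by 200 by 50 mm; origin at the centre of its underside.
- brush: Bystander: small brush with a wooden handle, 160 mm long, lying on the bench; origin under its middle.
Not all that is in view belongs to the job. What is shaped like the gauge but blue is not meant.

How it is judged:
By the outcome, as a careful person would: the job done as asked, in the order asked, and still so for the second after the job is handed in, with the robot touching nothing.
Of block0, block1, block2 only 1 to 3 are there at a start; the rules pass over those that are not, and their reading is None.
At some moment in a run one of disc_thick, block0, block1, block2 may be knocked a few centimetres aside while the robot is not near it.
It also fails if it takes over 210 s, if anything falls off the work surface, if the arm or the gripper's body presses on something with over 40 N, if the wrist force passes 120 N, or if a joint passes its speed limit or range.

## Robot

A 7-joint arm with a two-finger parallel gripper is mounted at the origin on the work surface. World frame = base frame: x ahead of the robot, y to its left, z up, the work surface at z = 0. Lengths are in m, angles in rad, forces in N, time in s.
With the tool pointing down it reaches from about 0.425 to 0.925 m from the base axis. Payload 6.8 kg.
Tool frame: the origin (TCP) lies between the finger pads; the fingertips stand r.tcp_to_tips ahead of it and the grasp point (between the pads) is the TCP (r.tcp_to_tips is the distance from the TCP to the fingertips, in m); z points along the fingers, y is the line along which they close (so a half turn about z gives the same grasp; the last joint's range is limited). The gripper opens to 85 mm and grips with 20 to 120 N. Pads are 22 mm wide; open, the fingers measure 114 mm over their backs; the gripper's body (76 mm by 85 mm) begins 54 mm behind the grasp point. The pads swing forward as they close: fully open they stand 13 mm farther back than shut.
Start: joints at [1.128, 0.477, 0.022, 1.555, -0.011, 1.109, -0.083], TCP at [0.222, -0.638, 0.25] pointing down, gripper open.
Joint ranges: [-2.96, 2.96], [-0.34, 2.1], [-1.41, 1.46], [0.24, 2.44], [-1.37, 4.51], [0.17, 1.92], [-2.96, 2.96]. Speed limits (rad/s): [2.39, 2.39, 3.14, 3.14, 3.14, 3.14, 3.14].

## Interface

Orientations are given as a rotation vector (axis times angle).
In Python, from bench import r gives the robot as it stands.
- The arm moves only by the tool servo_tool, never from a script. Its argument "commands" is a list of rows, each a list of 2 entries, a list of its own where there are three numbers: the shift along the tool's x, y, z normalised to -1 to 1, where 1 is 250 mm, then the turn, a rotation vector about the tool's x, y, z normalised to -1 to 1, where 1 is 90 degrees. In form: [[[dx, dy, dz], [ax, ay, az]], ...]. A call has 1 to 20 rows; each row is the pose to reach, as a shift and turn from the pose commanded when the call began, along the tool's axes at that moment; what a row does not reach only later rows make up. A row lasts 1/10 s, in which the tool goes at most 50 mm and 8.59 degrees, less where a joint would pass 70% of its speed; a pose out of reach is approached as far as the arm can. A call with a number of a shift or a turn outside -1 to 1 is refused whole. A call with a gripper value outside its range is refused whole. "claw" is the closure, from 0 (fully open) to 1 (shut), set as the call begins (left out, the last holds). The fingers move at their own pace and stop on an object; "squeeze" is the grip in N (left out, the last holds). Time passes only in rows, so rows that repeat a pose let the fingers close. It gives the time, the measured TCP pose, the force, the opening and the grip force at its end, in the units of the state.
- r.get_obs(): the state, without advancing time (a new reading comes with each control period).
- r.grab_frame(name): name is "side" or "top" or "wrist"; returns (picture, depth): 400x640x3 uint8, red, green, blue; 400x640 float32, m along the optical axis (not along the pixel's ray), 0 where there is no reading.
- r.camera_model(name): a dict with "fx", "fy", "cx", "cy" (pixels), "k1" (the pictures are not rectified: a ray, as slopes to the right and down, at radius r is drawn at 1 + k1 r^2 times it, then the intrinsics apply), "extrinsics" (4x4, takes a point from camera to world coordinates); the wrist camera has in their place "hand_eye" (4x4, takes a point from camera to tool coordinates, whose origin is the TCP and whose axes are the flange's). Camera axes: x right, y down, z forward; pixel columns grow to the right and rows downward; lengths in m; the calibration is good to about 2 mm. A picture is of the moment at which its call begins: read the wrist's pose just before it. camera_model takes no time and is no camera call.
- r.hand_in(): hands the job in; it is judged then, once.
Trained networks look in the newest picture that a camera, given by its name, has taken for a name from the list of things; names that differ only in an ending like _2 or _b are one class to them, and where a whole thing is asked for, a point or a joint stands for the part that bears it (a point fixed in the world has none). Each returns a list of dicts, best first, with "confidence" (0 to 1); they miss things now and then, are a little off and sometimes report something else, mostly with a low value. They report only what shows in the picture. A call takes as long as a camera call. They do not tell look-alikes from the thing itself.
- r.boxes_of(camera, target): "uv" ([column, row] in pixels, amid what is visible of it).
- r.mark_of(camera, target): "uv" ([column, row] in pixels: a listed point, or the origin of a listed thing).
The state is a dict: "clock": time; "joints": joint angles; "qvel": joint speeds; "tau": joint torques, N m; "tcp_pos": TCP position; "orientation": TCP orientation; "contact_force": force on the tool from outside, world axes, zero at the start; "moment": the same for the moment, N m; "grip_width": finger opening in m; "gripper_force": force on a finger pad.
Only numpy, scipy, OpenCV 4.12 (cv2) and the standard library are available. Lean on these libraries where they do the work, as an engineer would, in place of code of your own. Each camera call takes 0.05 s, during which the arm holds its last target. There are 200 camera calls.

## Working session

There is one attempt and no reset: what is moved stays moved. The work goes in short steps, Python scripts to look and compute and a tool call to move; the robot and the scene stay as the last step left them, time stands still between calls to the robot, and variables do not carry over. Pictures are saved under pics/ and viewed, at most 15 in all, crops included, and the job is handed in when it is done.

Besides the shell and the picture viewer there is one more tool, called after "Request:" as name([rows], argument=value, ...), one row to a line, values as JSON. servo_tool: Moves the arm, as the interface text tells. Scaled input: -1 to 1 covers 250 mm each way for a shift and 90 degrees each way for a turn. Its arguments: {"type":"object","properties":{"commands":{"type":"array"},"claw":{"type":"number"},"squeeze":{"type":"number"}},"required":["commands"]}

```bash
ls; mkdir -p pics
cat > h.py <<'E'
import numpy as np, cv2
from scipy.spatial.transform import Rotation as R
from bench import r
def T_of(cam, obs=None):
    m=r.camera_model(cam)
    if cam!='wrist': return np.array(m['extrinsics'])
    o=obs or r.get_obs(); T=np.eye(4); T[:3,:3]=R.from_rotvec(o['orientation']).as_matrix(); T[:3,3]=o['tcp_pos']
    return T@np.array(m['hand_eye'])
def ray(cam,uv):
    m=r.camera_model(cam); K=np.array([[m['fx'],0,m['cx']],[0,m['fy'],m['cy']],[0,0,1.]])
    p=np.array([(uv[0]-m['cx'])/m['fx'],(uv[1]-m['cy'])/m['fy']]); q=p.copy()
    for _ in range(20): q=p/(1+m['k1']*(q@q))
    return np.array([q[0],q[1],1.])
def at_z(cam,uv,z,T=None):
    T=T_of(cam) if T is None else T
    d=T[:3,:3]@ray(cam,uv); o=T[:3,3]; return o+d*(z-o[2])/d[2]
def at_d(cam,uv,dep,T=None):
    T=T_of(cam) if T is None else T
    return T[:3,3]+T[:3,:3]@(ray(cam,uv)*dep)
def cloud(cam,dep,T=None):
    m=r.camera_model(cam); T=T_of(cam) if T is None else T
    v,u=np.mgrid[0:400,0:640]; p=np.stack([(u-m['cx'])/m['fx'],(v-m['cy'])/m['fy']],-1); q=p.copy()
    for _ in range(10): q=p/(1+m['k1']*(q**2).sum(-1,keepdims=True))
    c=np.concatenate([q,np.ones(q.shape[:2]+(1,))],-1)*dep[...,None]
    return c@T[:3,:3].T+T[:3,3]
def save(n,im): cv2.imwrite('pics/'+n,cv2.cvtColor(im,cv2.COLOR_RGB2BGR))
def move(target,rv=None):
    """normalised shift/turn from current measured pose"""
    o=r.get_obs(); M=R.from_rotvec(o['orientation'])
    s=M.inv().apply(np.array(target)-o['tcp_pos'])/0.25
    t=(M.inv()*R.from_rotvec(rv)).as_rotvec()/(np.pi/2) if rv is not None else None
    return s.round(3),t if t is None else t.round(3)
E
python3 - <<'E'
from h import *
o=r.get_obs(); print(o, r.tcp_to_tips)
ims=[]
for c in ['top','side']:
    im,d=r.grab_frame(c); save(c+'0.png',im); np.save(c+'0.npy',d)
    print(c,T_of(c).round(3).tolist(), r.camera_model(c)['fx'])
    for n in ['carrier','disc_thick','disc_thin','block0','gauge','rack','jar','case_pan','brush']:
        for f in ([r.boxes_of,r.mark_of] if c=='top' else [r.mark_of]):
            print(c,n,f.__name__,[(np.round(x['uv']).tolist(),round(x['confidence'],2), at_z(c,x['uv'],0)[:2].round(3).tolist()) for x in f(c,n)][:5])
E
```

```text
pics
{'clock': 0.0, 'joints': array([ 1.12790299,  0.47777309,  0.02233545,  1.55646278, -0.01147711,
        1.10930077, -0.08308436]), 'qvel': array([-3.89307709e-04,  8.36821742e-05, -3.96341333e-04, -6.18754641e-04,
       -2.76251190e-04,  5.62862419e-04, -1.34950353e-03]), 'tau': array([-8.72091405e-04, -5.96447682e+01,  1.60785321e+00, -2.81191099e+01,
        1.26210760e-02,  9.39032121e-03, -1.76193583e-05]), 'tcp_pos': array([ 0.22158683, -0.63699658,  0.24933894]), 'orientation': array([-3.09593157e+00, -5.23225674e-01,  7.09862707e-04]), 'contact_force': array([0.00893945, 0.14921791, 0.24092558]), 'moment': array([-0.01455785, -0.0034454 , -0.06522441]), 'gripper_force': 0.0, 'grip_width': 0.08545731921092796} 0.019
top [[-0.011, -0.987, 0.163, 0.212], [-1.0, 0.011, 0.001, -0.079], [-0.003, -0.163, -0.987, 1.607], [0.0, 0.0, 0.0, 1.0]] 510.7285109551738
top carrier call [([284.0, 173.0], 0.88, [0.539, 0.05])]
top carrier call [([283.0, 172.0], 0.78, [0.54, 0.053])]
top disc_thick call [([360.0, 202.0], 0.87, [0.442, -0.19]), ([165.0, 164.0], 0.5, [0.573, 0.433])]
top dis
[... 1383 characters left out ...]
c_thick call [([314.0, 260.0], 0.66, [0.434, -0.192]), ([414.0, 259.0], 0.29, [0.759, -0.219])]
side disc_thin call [([321.0, 248.0], 0.62, [0.466, -0.13])]
side block0 call [([369.0, 261.0], 0.62, [0.611, -0.212])]
side gauge call [([362.0, 356.0], 0.82, [0.515, -0.604]), ([332.0, 295.0], 0.73, [0.47, -0.364]), ([222.0, 285.0], 0.58, [0.145, -0.291])]
side rack call [([338.0, 171.0], 0.79, [0.602, 0.409])]
side jar call [([412.0, 255.0], 0.54, [0.76, -0.195]), ([335.0, 186.0], 0.51, [0.568, 0.28])]
side case_pan call [([371.0, 261.0], 0.6, [0.616, -0.214]), ([400.0, 218.0], 0.55, [0.776, 0.028]), ([356.0, 214.0], 0.5, [0.615, 0.066])]
side brush call [([285.0, 193.0], 0.67, [0.365, 0.239])]
```

Run:
```python
from h import *
for c,b in [('top',(60,260,140,540)),('side',(130,400,180,500))]:
    im=cv2.imread(f'pics/{c}0.png')[b[0]:b[1],b[2]:b[3]]; s=min(800/im.shape[1],600/im.shape[0]); cv2.imwrite(f'pics/{c}0c.png',cv2.resize(im,None,fx=s,fy=s,interpolation=cv2.INTER_CUBIC)); print(s)
```

```text
2.0
2.2222222222222223
```

View pics/top0c.png

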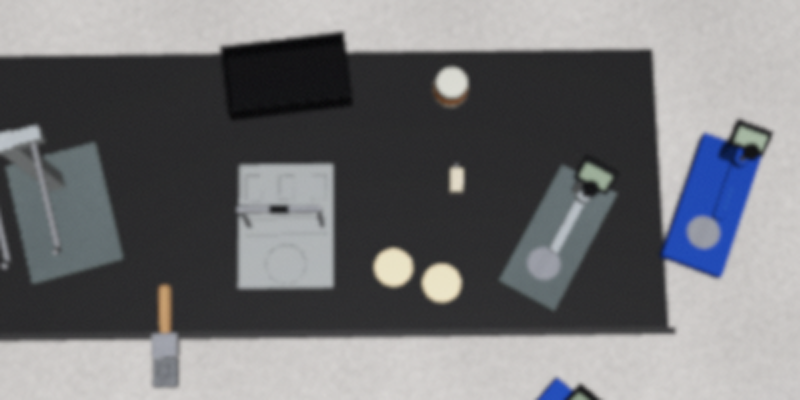

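View pics/side0c.png

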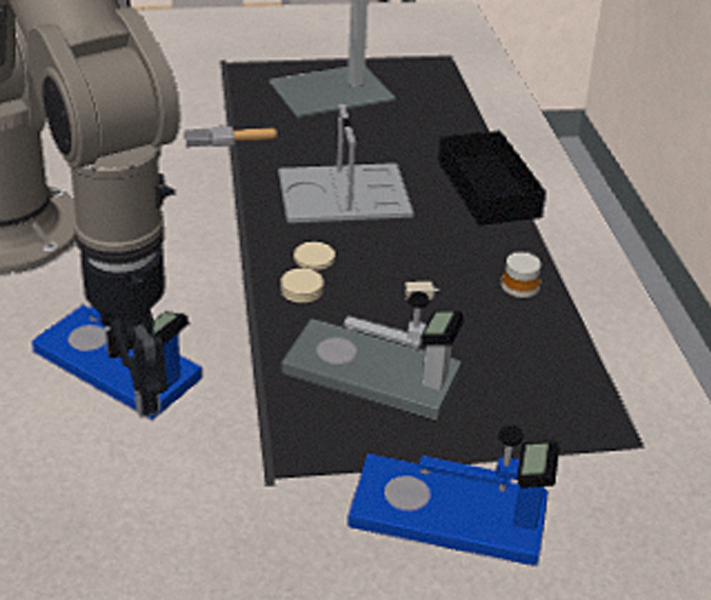

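Run:
```python
from h import *
m=r.camera_model('wrist'); print(m)
d=np.load('top0.npy'); im=cv2.cvtColor(cv2.imread('pics/top0.png'),cv2.COLOR_BGR2RGB).astype(int); P=cloud('top',d)
z=P[...,2]
print('bench z',[z[230,260:280].mean().round(4), z[120,420:430].mean().round(4)])
iv=(im[...,0]>180)&(im[...,0]-im[...,2]>15)
n,l,s,c=cv2.connectedComponentsWithStats(iv.astype(np.uint8))
for i in range(1,n):
    if s[i,4]>30:
        k=(l==i); print(c[i].round(1),s[i,4],'z',np.percentile(z[k],[10,50,90]).round(4),P[k][:,:2].mean(0).round(4))
# carrier
k=np.zeros_like(iv); k[135:210,250:315]=1; k&=(z>0.005)&(z<0.016)
print('carrier',cv2.minAreaRect(P[k][:,:2].astype(np.float32)))
k=np.zeros_like(iv); k[130:225,385:450]=1; k&=(z>0.014)&(z<0.028)
print('gauge base',cv2.minAreaRect(P[k][:,:2].astype(np.float32)))
k=(z>0.1)&(np.arange(640)[None]<250)&(np.arange(640)[None]>60)&(np.arange(400)[:,None]<230)
p=P[k];print('rack',len(p),np.percentile(p[:,2],[5,50,95]),cv2.minAreaRect(p[(p[:,2]>.22)][:,:2].astype(np.float32)))
print(p[::max(1,len(p)//40)].round(3).tolist())
k=np.zeros_like(iv); k[110:230,120:205]=1; k&=(z>0.003)&(z<0.02); print('rackbase',k.sum(),cv2.minAreaRect(P[k][:,:2].astype(np.float32)))
for n in ['anvil','foot','cap','seat','handle','nest','pocket0','pocket1','pocket2']:
    print(n,[(np.round(x['uv']).tolist(),round(x['confidence'],2)) for x in r.mark_of('top',n)][:4])
```

```text
{'fx': 339.4133309440096, 'fy': 339.4133309440096, 'cx': 321.25912225980716, 'cy': 200.02118900010183, 'k1': -0.04022970726480282, 'hand_eye': array([[-2.13238608e-04, -9.57496934e-01, -2.88443366e-01,
         7.38254709e-02],
       [ 9.99999374e-01,  1.12665650e-04, -1.11327049e-03,
         1.44697662e-04],
       [ 1.09845074e-03, -2.88443423e-01,  9.57496311e-01,
        -1.25140337e-01],
       [ 0.00000000e+00,  0.00000000e+00,  0.00000000e+00,
         1.00000000e+00]])}
bench z [np.float64(0.0015), np.float64(0.0026)]
[  6.6 190.9] 1942 z [-0.259 -0.253 -0.247] [0.5347 1.0951]
[ 27.1 138.9] 44 z [-0.5941 -0.5856 -0.578 ] [0.8241 1.2408]
[ 40.  140.3] 160 z [-0.5936 -0.5833  0.0006] [0.7902 1.1265]
[368.  149.2] 53 z [0.0154 0.0197 0.0228] [ 0.6084 -0.2197]
[336.3 193.3] 267 z [0.007  0.0113 0.0158] [ 0.4673 -0.1163]
[ 31.5 205.4] 463 z [-0.5926 -0.5842 -0.5676] [0.5163 1.1586]
[360.4 201. ] 270 z [0.0149 0.0197 0.0242] [ 0.4399 -0.191 ]
[ 18.5 203.2] 38 z [-0.594  -0.5848 -0.5794] [0.536  1.2542]
[222.  214.3] 63 z [0.0167 0.0205 0.0265] [0.4041 0.242 ]
[ 23.4 306.6] 1036 z
[... 1521 characters left out ...]
77993679046631), 1.2337985038757324)
anvil [([493.0, 177.0], 0.96), ([414.0, 190.0], 0.88), ([397.0, 302.0], 0.86)]
foot [([405.0, 294.0], 0.64), ([497.0, 167.0], 0.59), ([416.0, 184.0], 0.44)]
cap [([434.0, 154.0], 0.69), ([428.0, 271.0], 0.53), ([517.0, 132.0], 0.46)]
seat [([150.0, 174.0], 0.79)]
handle [([279.0, 163.0], 0.59)]
nest [([281.0, 192.0], 0.71), ([224.0, 227.0], 0.5)]
pocket0 [([296.0, 155.0], 0.88), ([281.0, 152.0], 0.84), ([264.0, 155.0], 0.75), ([411.0, 189.0], 0.39)]
pocket1 [([296.0, 155.0], 0.88), ([281.0, 152.0], 0.84), ([264.0, 155.0], 0.75), ([411.0, 189.0], 0.39)]
pocket2 [([296.0, 155.0], 0.88), ([281.0, 152.0], 0.84), ([264.0, 155.0], 0.75), ([411.0, 189.0], 0.39)]
```

Run:
```python
from h import *
print(move([0.58,-0.22,0.40]))
```

```text
(array([ 1.902, -1.107, -0.599]), None)
```

Request:
servo_tool([
  [[0.95,-0.555,-0.3],[0,0,0]],
  [[0.95,-0.555,-0.3],[0,0,0]],
  [[0.95,-0.555,-0.3],[0,0,0]],
  [[0.95,-0.555,-0.3],[0,0,0]],
  [[0.95,-0.555,-0.3],[0,0,0]],
  [[0.95,-0.555,-0.3],[0,0,0]],
  [[0.95,-0.555,-0.3],[0,0,0]],
], claw=0)

```text
clock: 2.6
tcp_pos: [0.4059, -0.4236, 0.3273]
orientation: [3.094, 0.538, 0.007]
contact_force: [0.2, 0.6, 0.0]
grip_width: 0.0852
gripper_force: 0.0
```

Request:
servo_tool([
  [[0.95,-0.555,-0.3],[0,0,0]],
  [[0.95,-0.555,-0.3],[0,0,0]],
  [[0.95,-0.555,-0.3],[0,0,0]],
  [[0.95,-0.555,-0.3],[0,0,0]],
  [[0.95,-0.555,-0.3],[0,0,0]],
  [[0.95,-0.555,-0.3],[0,0,0]],
  [[0.95,-0.555,-0.3],[0,0,0]],
  [[0.95,-0.555,-0.3],[0,0,0]],
])

```text
clock: 3.4
tcp_pos: [0.5794, -0.2194, 0.4001]
orientation: [3.097, 0.525, -0.001]
contact_force: [0.6, -0.7, 0.2]
grip_width: 0.0857
gripper_force: 0.0
```

```bash
cat >> h.py <<'E'
def fit(cam,im,d,names,T):
    P=cloud(cam,d,T)
    for n,zz in names:
        print(n,[(np.round(x['uv'],1).tolist(),round(x['confidence'],2),at_z(cam,x['uv'],zz,T)[:2].round(4).tolist()) for x in r.mark_of(cam,n)][:4])
    return P
def ivory(im,P,zmin=0.004):
    im=im.astype(int); iv=(im[...,0]>150)&(im[...,0]-im[...,2]>15)
    n,l,s,c=cv2.connectedComponentsWithStats(iv.astype(np.uint8))
    for i in range(1,n):
        if s[i,4]>100:
            k=(l==i); zt=np.median(P[k][:,2]); q=P[k&(abs(P[...,2]-zt)<.006)][:,:2].astype(np.float32)
            if len(q)<20: continue
            print(c[i].round(1),s[i,4],'z',zt.round(4),'mean',q.mean(0).round(4),'rect',cv2.minAreaRect(q),'circ',cv2.minEnclosingCircle(q))
E
python3 - <<'E'
from h import *
T=T_of('wrist'); im,d=r.grab_frame('wrist'); save('w1.png',im); np.save('w1.npy',d); np.save('w1T.npy',T)
P=fit('wrist',im,d,[('anvil',.022),('foot',.064),('cap',.146),('disc_thick',0),('disc_thin',0),('block0',0),('handle',.13),('nest',.003)],T)
ivory(im,P)
E
```

```text
anvil [([529.6, 262.5], 0.91, [0.5175, -0.6089]), ([375.3, 240.9], 0.63, [0.4695, -0.3495])]
foot [([392.2, 248.1], 0.95, [0.482, -0.3648]), ([550.6, 267.3], 0.87, [0.5319, -0.6104]), ([462.5, 227.4], 0.58, [0.5463, -0.4498])]
cap [([461.7, 231.1], 0.64, [0.56, -0.4057])]
disc_thick [([279.9, 223.2], 0.77, [0.4392, -0.1956])]
disc_thin [([235.5, 190.3], 0.87, [0.4694, -0.1115])]
block0 [([326.9, 129.3], 0.73, [0.6085, -0.218])]
handle [([86.6, 121.1], 0.62, [0.5371, 0.0547])]
nest [([130.9, 152.3], 0.95, [0.4758, 0.0599])]
[  6.4 158.6] 525 z 0.0202 mean [0.4069 0.2404] rect ((0.40492209792137146, 0.24235278367996216), (0.07644608616828918, 0.01857675611972809), 2.5738167762756348) circ ((0.4051022231578827, 0.24214914441108704), 0.038411833345890045)
[237.  192.9] 1117 z 0.0117 mean [ 0.4703 -0.1169] rect ((0.4697529077529907, -0.11646365374326706), (0.05750390514731407, 0.05933096259832382), 21.524768829345703) circ ((0.46879294514656067, -0.11692221462726593), 0.03023628517985344)
[276.8 224.6] 1057 z 0.0193 mean [ 0.4433 -0.1918] rect ((0.44289401173591614, -0.19194531440734863), (0.05726709961891174, 0.05786680430173874), 21.244535446166992) circ ((0.4426101744174957, -0.1919931024312973), 0.029978305101394653)
```

View pics/w1.png

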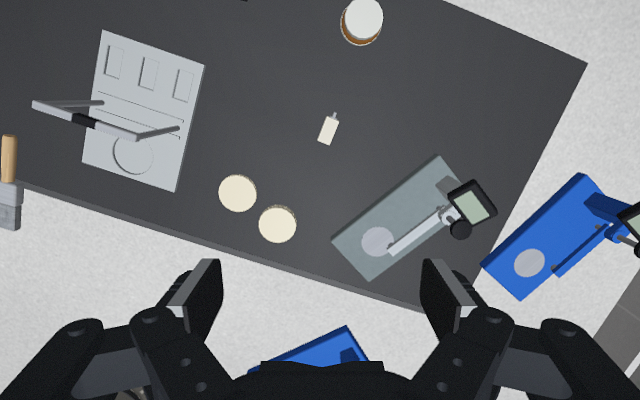

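Run:
```python
from h import *
T=np.load('w1T.npy'); d=np.load('w1.npy'); im=cv2.imread('pics/w1.png'); P=cloud('wrist',d,T); z=P[...,2]
v,u=np.mgrid[0:400,0:640]
def rect(reg,lo,hi,colf=None):
    k=reg&(z>lo)&(z<hi)
    k=cv2.morphologyEx(k.astype(np.uint8),cv2.MORPH_CLOSE,np.ones((5,5)));k=cv2.morphologyEx(k,cv2.MORPH_OPEN,np.ones((9,9)))
    n,l,s,c=cv2.connectedComponentsWithStats(k); i=1+s[1:,4].argmax(); k=(l==i)&(z>lo)&(z<hi); print(s[i,4],np.median(z[k]))
    return cv2.minAreaRect(P[k][:,:2].astype(np.float32)),np.median(P[k],0)
print('gauge',rect((u>320)&(u<480)&(v>140)&(v<300),.014,.03))
print('carrier',rect((u>60)&(u<210)&(v>20)&(v<200),.0045,.016))
g=cv2.cvtColor(im,cv2.COLOR_BGR2GRAY)
# block
k=(u>300)&(u<350)&(v>95)&(v<155)&(g>150)
q=P[k]; print('block',k.sum(),np.median(q[:,2]),cv2.minAreaRect(np.array([at_z('wrist',(a,b),.018,T)[:2] for a,b in zip(u[k],v[k])],np.float32)))
# cap: black pixels high
k=(z>.135)&(z<.155)&(u>430)&(u<500)&(v>200)&(v<260)&(g<60); print('cap',k.sum(),np.median(P[k],0),P[k].mean(0))
# handle bar
k=(z>.122)&(u<220)&(u>20)&(v>90)&(v<160); q=P[k][:,:2]; print('bar',k.sum(),np.median(P[k],0),cv2.minAreaRect(q.astype(np.float32)))
# anvil: circle
gg=cv2.medianBlur(g,3)[215:270,350:400]; print(gg[::6,::6])
```

```text
5857 0.023149593591894446
gauge (((0.5140550136566162, -0.37672221660614014), (0.09927566349506378, 0.21503481268882751), 60.306575775146484), array([ 0.51052731, -0.36205278,  0.02314959]))
12950 0.010648606936153326
carrier (((0.5384185910224915, 0.05434763804078102), (0.15834608674049377, 0.20771735906600952), 89.63302612304688), array([0.55300799, 0.05203196, 0.01064861]))
block 386 0.019607183195612388 ((0.6125664710998535, -0.21910443902015686), (0.02046978659927845, 0.04651154950261116), 87.52422332763672)
cap 365 [ 0.56234393 -0.402682    0.14694452] [ 0.56223427 -0.40285661  0.14655611]
bar 1243 [0.5399605  0.047312   0.13752551] ((0.5727659463882446, -0.04671177268028259), (0.04784448444843292, 0.33051273226737976), 19.000608444213867)
[[ 90  82  83 143 142 143 143 144 144]
 [ 70 118 143 142 143 142 143 143 144]
 [140 145 144 142 165 169 142 144 143]
 [144 144 143 180 183 180 178 145 141]
 [142 143 180 182 180 179 179 182 111]
 [141 143 179 179 179 183 182 127 202]
 [141 142 141 180 182 181 182 201 200]
 [140 141 139 142 142 141 140 140 141]
 [101 139 140 141 140 140 141 141  84]
 [ 87 120 140 142 138 140 107  85  84]]
```

```bash
cat >> h.py <<'E'
def yaw(deg): a=np.radians(deg)/2; return np.pi*np.array([np.cos(a),np.sin(a),0])
E
python3 - <<'E'
from h import *
print(move([0.443,-0.192,0.14],yaw(90)), r.get_obs()['joints'])
E
```

```text
(array([-0.477, -0.284,  1.041]), array([-0.   ,  0.   , -0.787])) [ 0.42139433  0.29867763 -0.20915587  1.48035387  0.06249169  1.36912685
 -1.0282268 ]
```

Request:
servo_tool([
  [[-0.477,-0.284,1.0],[0,0,-0.787]],
  [[-0.477,-0.284,1.0],[0,0,-0.787]],
  [[-0.477,-0.284,1.0],[0,0,-0.787]],
  [[-0.477,-0.284,1.0],[0,0,-0.787]],
  [[-0.477,-0.284,1.0],[0,0,-0.787]],
  [[-0.477,-0.284,1.0],[0,0,-0.787]],
  [[-0.477,-0.284,1.0],[0,0,-0.787]],
  [[-0.477,-0.284,1.0],[0,0,-0.787]],
  [[-0.477,-0.284,1.0],[0,0,-0.787]],
  [[-0.477,-0.284,1.0],[0,0,-0.787]],
  [[-0.477,-0.284,1.0],[0,0,-0.787]],
])

```text
clock: 4.95
tcp_pos: [0.4434, -0.1917, 0.1504]
orientation: [2.223, 2.22, 0.0]
contact_force: [-1.0, -0.2, -0.9]
grip_width: 0.0854
gripper_force: 0.0
```

Run:
```python
from h import *
T=T_of('wrist'); im,d=r.grab_frame('wrist'); save('w2.png',im)
ivory(im,cloud('wrist',d,T))
m=r.camera_model('wrist'); h=np.array(m['hand_eye'])
# fingertip z from depth: pads region
print(move([0.443,-0.192,0.022],yaw(90)))
```

```text
[354.4  95.5] 5213 z 0.0115 mean [ 0.4684 -0.1164] rect ((0.468405544757843, -0.1170918419957161), (0.05965454876422882, 0.05877406895160675), 89.56704711914062) circ ((0.46869516372680664, -0.11694826185703278), 0.030314704403281212)
[318.9 194.5] 4430 z 0.0195 mean [ 0.4419 -0.1912] rect ((0.44200536608695984, -0.19221048057079315), (0.05910070240497589, 0.05861637368798256), 87.6602554321289) circ ((0.4420793652534485, -0.19237689673900604), 0.030007310211658478)
(array([-0.001, -0.002,  0.514]), array([ 0.   ,  0.   , -0.001]))
```

View pics/w2.png

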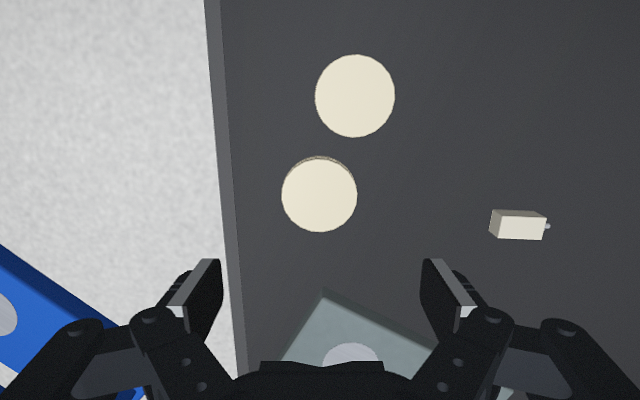

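Request:
servo_tool([
  [[0,-0.003,0.2],[0,0,0]],
  [[0,-0.003,0.4],[0,0,0]],
  [[0,-0.003,0.46],[0,0,0]],
  [[0,-0.003,0.5],[0,0,0]],
  [[0,-0.003,0.514],[0,0,0]],
  [[0,-0.003,0.514],[0,0,0]],
  [[0,-0.003,0.514],[0,0,0]],
], claw=0.1)

```text
clock: 5.7
tcp_pos: [0.4435, -0.1918, 0.0229]
orientation: [2.22, 2.22, 0.001]
contact_force: [-0.0, 0.6, -0.1]
grip_width: 0.0768
gripper_force: 0.0
```

Request:
servo_tool([
  [[0,0,0],[0,0,0]],
  [[0,0,0],[0,0,0]],
  [[0,0,0],[0,0,0]],
  [[0,0,0],[0,0,0]],
  [[0,0,0],[0,0,0]],
  [[0,0,0],[0,0,0]],
], claw=1, squeeze=35)

```text
clock: 6.3
tcp_pos: [0.4432, -0.1918, 0.023]
orientation: [2.22, 2.22, 0.001]
contact_force: [-1.4, -0.3, 7.5]
grip_width: 0.0586
gripper_force: 35.9
```

```bash
cat >> h.py <<'E'
G0=np.array([0.4705,-0.3515]); GY=-29.7; GX=np.array([np.cos(np.radians(GY)),np.sin(np.radians(GY))])
E
python3 - <<'E'
from h import *
p=G0-0.09*GX
o=r.get_obs()
print(move([0.4432,-0.1918,0.14]), move([*p,0.12],yaw(150.3)))
E
```

```text
(array([-0.   ,  0.001, -0.468]), None) (array([-0.461, -0.203, -0.388]), array([ 0.001,  0.001, -0.67 ]))
```

Request:
servo_tool([
  [[0,0,-0.1],[0,0,0]],
  [[0,0,-0.3],[0,0,0]],
  [[0,0,-0.468],[0,0,0]],
  [[-0.2,-0.1,-0.42],[0,0,-0.2]],
  [[-0.35,-0.15,-0.388],[0,0,-0.4]],
  [[-0.461,-0.203,-0.388],[0,0,-0.67]],
  [[-0.461,-0.203,-0.388],[0,0,-0.67]],
  [[-0.461,-0.203,-0.388],[0,0,-0.67]],
  [[-0.461,-0.203,-0.388],[0,0,-0.67]],
  [[-0.461,-0.203,-0.388],[0,0,-0.67]],
  [[-0.461,-0.203,-0.388],[0,0,-0.67]],
  [[-0.461,-0.203,-0.388],[0,0,-0.67]],
])

```text
clock: 7.5
tcp_pos: [0.3917, -0.3069, 0.1191]
orientation: [0.81, 3.035, -0.0]
contact_force: [0.1, 0.4, -0.7]
grip_width: 0.0582
gripper_force: 38.5
```

Run:
```python
from h import *
T=T_of('wrist');print(r.get_obs()['joints'].round(2))
im,d=r.grab_frame('wrist'); save('w3.png',im)
P=cloud('wrist',d,T); ivory(im,P)
fit('wrist',im,d,[('anvil',.022),('foot',.064)],T)
p=G0-0.09*GX
print(move([*p,0.059],yaw(150.3)),move([*G0,0.059],yaw(150.3)))
```

```text
[ 1.04  0.43 -0.61  2.06  0.36  0.76  1.26]
[602.6 165.6] 4967 z 0.0118 mean [ 0.4672 -0.1176] rect ((0.46787118911743164, -0.11815393716096878), (0.05709820240736008, 0.0591500923037529), 70.58889770507812) circ ((0.4685325622558594, -0.11712241172790527), 0.03035532496869564)
[320.9 274.3] 13427 z 0.1155 mean [ 0.3907 -0.3063] rect ((0.39226239919662476, -0.3072411119937897), (0.05831916257739067, 0.059812769293785095), 59.63615417480469) circ ((0.39253664016723633, -0.30708006024360657), 0.030474919825792313)
anvil []
foot []
(array([-0.002,  0.001,  0.24 ]), array([-0.   ,  0.   , -0.001])) (array([-0.362,  0.001,  0.24 ]), array([-0.   ,  0.   , -0.001]))
```

View pics/w3.png

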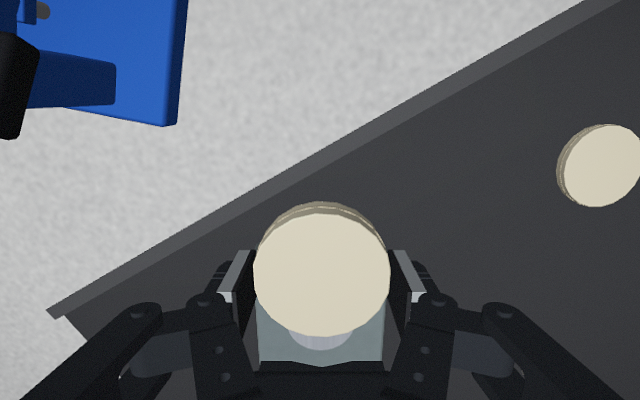

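Request:
servo_tool([
  [[-0.002,0.001,0.12],[0,0,0]],
  [[-0.002,0.001,0.24],[0,0,0]],
  [[-0.002,0.001,0.24],[0,0,0]],
  [[-0.1,0.001,0.24],[0,0,0]],
  [[-0.2,0.001,0.24],[0,0,0]],
  [[-0.3,0.001,0.24],[0,0,0]],
  [[-0.362,0.001,0.24],[0,0,0]],
  [[-0.362,0.001,0.24],[0,0,0]],
  [[-0.362,0.001,0.26],[0,0,0]],
  [[-0.362,0.001,0.28],[0,0,0]],
  [[-0.362,0.001,0.291],[0,0,0]],
  [[-0.362,0.001,0.291],[0,0,0]],
  [[-0.362,0.001,0.291],[0,0,0]],
])

```text
clock: 8.95
tcp_pos: [0.4702, -0.3512, 0.046]
orientation: [-0.805, -3.036, -0.0]
contact_force: [-0.1, 0.3, -0.2]
grip_width: 0.058
gripper_force: 38.6
```

Run:
```python
from h import *
T=T_of('wrist')
im,d=r.grab_frame('wrist'); save('w4.png',im)
P=cloud('wrist',d,T); ivory(im,P)
im,d=r.grab_frame('side'); cv2.imwrite('pics/s4.png',cv2.resize(im[240:340,270:430,::-1],None,fx=5,fy=5))
```

```text
[320.3 272.8] 13768 z 0.0424 mean [ 0.4691 -0.3506] rect ((0.4709104001522064, -0.3514723479747772), (0.05846896022558212, 0.05968419089913368), 58.579566955566406) circ ((0.4708918631076813, -0.35087820887565613), 0.030454160645604134)
```

View pics/s4.png

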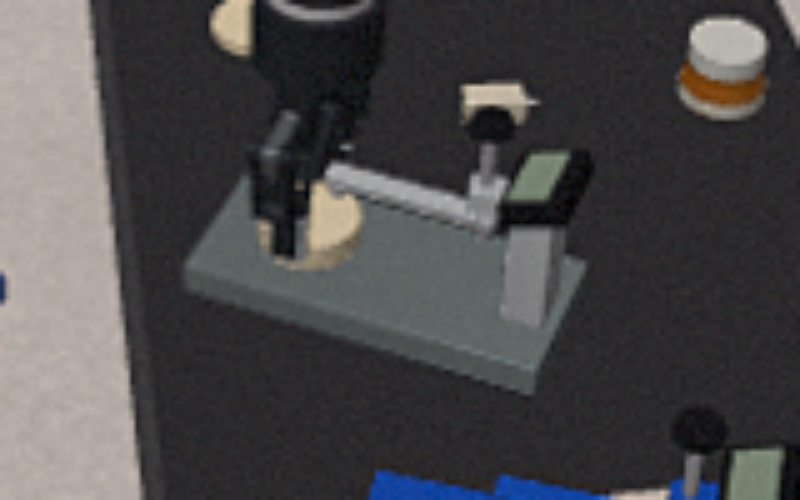

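Request:
servo_tool([
  [[0,0,0.003],[0,0,0]],
  [[0,0,0.003],[0,0,0]],
  [[0,0,0.003],[0,0,0]],
  [[0,0,0],[0,0,0]],
  [[0,0,0],[0,0,0]],
], claw=0)

```text
clock: 9.55
tcp_pos: [0.4707, -0.3514, 0.0462]
orientation: [0.805, 3.036, -0.0]
contact_force: [0.0, 0.1, 0.1]
grip_width: 0.0855
gripper_force: 0.0
```

Run:
```python
from h import *
T=T_of('wrist')
im,d=r.grab_frame('wrist')
P=cloud('wrist',d,T); ivory(im,P)
c=G0+0.105*GX; print(c, move([*G0,0.22],yaw(150.3)), move([*c,0.22],yaw(150.3)))
```

```text
[320.4 271.4] 13653 z 0.0415 mean [ 0.4694 -0.3508] rect ((0.47119832038879395, -0.35153713822364807), (0.058887042105197906, 0.05954855680465698), 74.96725463867188) circ ((0.4712665379047394, -0.3517696261405945), 0.03048139251768589)
[ 0.56170631 -0.40352316] (array([ 0.   , -0.001, -0.695]), array([0., 0., 0.])) (array([-0.42 , -0.001, -0.695]), array([0., 0., 0.]))
```

Request:
servo_tool([
  [[0,0,-0.1],[0,0,0]],
  [[0,0,-0.3],[0,0,0]],
  [[0,0,-0.5],[0,0,0]],
  [[0,0,-0.695],[0,0,0]],
  [[0,0,-0.695],[0,0,0]],
])

```text
clock: 10.1
tcp_pos: [0.4744, -0.3528, 0.2272]
orientation: [0.802, 3.025, -0.007]
contact_force: [0.6, -0.1, 0.3]
grip_width: 0.0858
gripper_force: 0.0
```

Request:
servo_tool([
  [[-0.2,0,0],[0,0,0]],
  [[-0.42,0,0],[0,0,0]],
  [[-0.42,0,0],[0,0,0]],
  [[-0.42,0,0],[0,0,0]],
  [[-0.42,0,0],[0,0,0]],
  [[-0.42,0,0],[0,0,0]],
  [[-0.42,0,0],[0,0,0]],
  [[-0.42,0,0.1],[0,0,0]],
  [[-0.42,0,0.16],[0,0,0]],
  [[-0.42,0,0.16],[0,0,0]],
  [[-0.42,0,0.16],[0,0,0]],
], claw=1)

```text
clock: 11.2
tcp_pos: [0.5616, -0.4033, 0.1798]
orientation: [-0.805, -3.036, -0.0]
contact_force: [-0.1, -0.4, 0.6]
grip_width: 0.0001
gripper_force: 0.0
```

Run:
```python
from h import *
c=G0+0.105*GX
im,d=r.grab_frame('side'); cv2.imwrite('pics/s5.png',cv2.resize(im[240:340,270:430,::-1],None,fx=5,fy=5))
for z in [.16,.15,.145,.141]: print(move([*c,z],yaw(150.3)))
```

```text
(array([ 0.001, -0.001,  0.082]), array([0., 0., 0.]))
(array([ 0.001, -0.001,  0.122]), array([0., 0., 0.]))
(array([ 0.001, -0.001,  0.142]), array([0., 0., 0.]))
(array([ 0.001, -0.001,  0.158]), array([0., 0., 0.]))
```

View pics/s5.png

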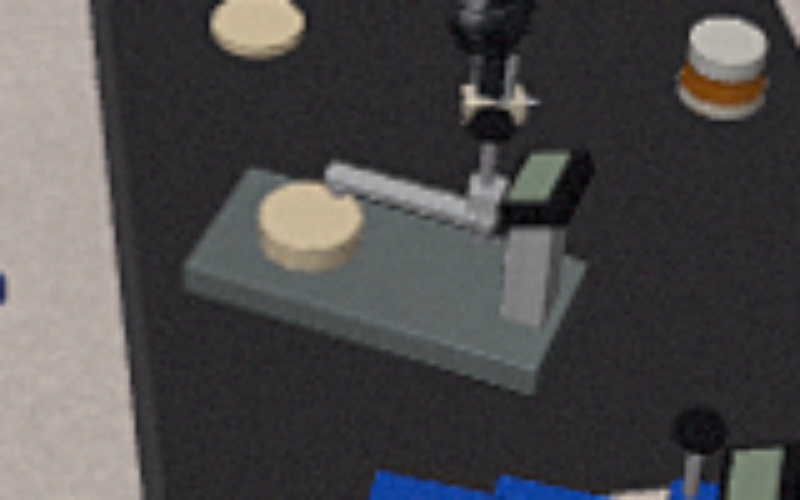

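Disc alone on the anvil, fingertips just above the cap. Press down.

Request:
servo_tool([
  [[0,0,0.04],[0,0,0]],
  [[0,0,0.08],[0,0,0]],
  [[0,0,0.11],[0,0,0]],
  [[0,0,0.13],[0,0,0]],
  [[0,0,0.142],[0,0,0]],
  [[0,0,0.146],[0,0,0]],
  [[0,0,0.15],[0,0,0]],
  [[0,0,0.15],[0,0,0]],
])

```text
clock: 12.05
tcp_pos: [0.5621, -0.4034, 0.1426]
orientation: [0.805, 3.036, -0.0]
contact_force: [1.9, -0.6, 2.6]
grip_width: -0.0001
gripper_force: 1.5
```

Request:
servo_tool([
  [[0,0,0.003],[0,0,0]],
  [[0,0,0.006],[0,0,0]],
  [[0,0,0.006],[0,0,0]],
])

```text
clock: 12.35
tcp_pos: [0.562, -0.4035, 0.1412]
orientation: [0.805, 3.036, -0.0]
contact_force: [1.5, 0.2, 3.8]
grip_width: 0.0002
gripper_force: 2.2
```

Request:
servo_tool([
  [[0,0,0.004],[0,0,0]],
  [[0,0,0.006],[0,0,0]],
  [[0,0,0.006],[0,0,0]],
])

```text
clock: 12.65
tcp_pos: [0.5621, -0.4035, 0.141]
orientation: [0.805, 3.036, -0.001]
contact_force: [-1.5, 1.2, 12.6]
grip_width: -0.0001
gripper_force: 6.2
```

Request:
servo_tool([
  [[0,0,0],[0,0,0]],
  [[0,0,0],[0,0,0]],
  [[0,0,0],[0,0,0]],
  [[0,0,-0.03],[0,0,0]],
  [[0,0,-0.06],[0,0,0]],
  [[0,0,-0.1],[0,0,0]],
  [[0,0,-0.15],[0,0,0]],
  [[0,0,-0.35],[0,0,0]],
  [[0,0,-0.35],[0,0,0]],
])

```text
clock: 13.55
tcp_pos: [0.5646, -0.4043, 0.2339]
orientation: [0.803, 3.028, -0.004]
contact_force: [0.5, 0.0, 0.6]
grip_width: 0.0002
gripper_force: 0.0
```

Run:
```python
from h import *
im,d=r.grab_frame('side'); cv2.imwrite('pics/s6.png',cv2.resize(im[240:340,270:430,::-1],None,fx=5,fy=5))
print(r.get_obs()['contact_force'])
im,d=r.grab_frame('top'); ivory(im,cloud('top',d))
p=G0-np.array([0,0])
print(move([*G0,0.22],yaw(150.3)))
```

```text
[ 0.31763582 -0.5633455  -1.18072847]
[75.8  0.6] 374 z -0.6499 mean [1.5241 1.0825] rect ((1.5212361812591553, 1.0059489011764526), (0.9337852001190186, 0.016191251575946808), 89.13658905029297) circ ((1.5238653421401978, 1.0059093236923218), 0.4669928252696991)
[  6.8 192.3] 2287 z -0.2529 mean [0.5283 1.0988] rect ((0.4290596544742584, 1.0797033309936523), (0.8464967012405396, 0.07833951711654663), 5.268222808837891) circ ((0.425631582736969, 1.1168808937072754), 0.42334839701652527)
[ 34.7 139.7] 335 z -0.5848 mean [0.819  1.2059] rect ((0.815339207649231, 1.208338975906372), (0.09960026293992996, 0.06532227993011475), 88.31278228759766) circ ((0.8140751123428345, 1.2106554508209229), 0.056010935455560684)
[411.4 190.7] 299 z 0.0407 mean [ 0.4709 -0.348 ] rect ((0.4712481200695038, -0.34808847308158875), (0.056945670396089554, 0.0560375452041626), 44.14497756958008) circ ((0.47192782163619995, -0.34938180446624756), 0.029917405918240547)
[336.3 193.2] 298 z 0.0114 mean [ 0.4689 -0.1157] rect ((0.4688299298286438, -0.11542541533708572), (0.05648791417479515, 0.057238660752773285),
[... 854 characters left out ...]
157715, 0.0008176863193511963), (0.13064515590667725, 0.04158751294016838), 89.47867584228516) circ ((0.0897444635629654, 0.0008606463670730591), 0.06540501117706299)
[268.7 336.1] 147 z 0.0142 mean [0.0329 0.094 ] rect ((0.029399216175079346, 0.09606406837701797), (0.024199943989515305, 0.06912346184253693), 66.53604888916016) circ ((0.027704987674951553, 0.0919886976480484), 0.0352378748357296)
[ 90.9 383.3] 1163 z 0.0239 mean [-0.0981  0.6302] rect ((-0.09846333414316177, 0.6537829637527466), (0.33599862456321716, 0.08674892038106918), 89.55208587646484) circ ((-0.1260295957326889, 0.6542167663574219), 0.16841523349285126)
(array([ 0.421, -0.001,  0.034]), array([-0.   ,  0.001,  0.   ]))
```

View pics/s6.png

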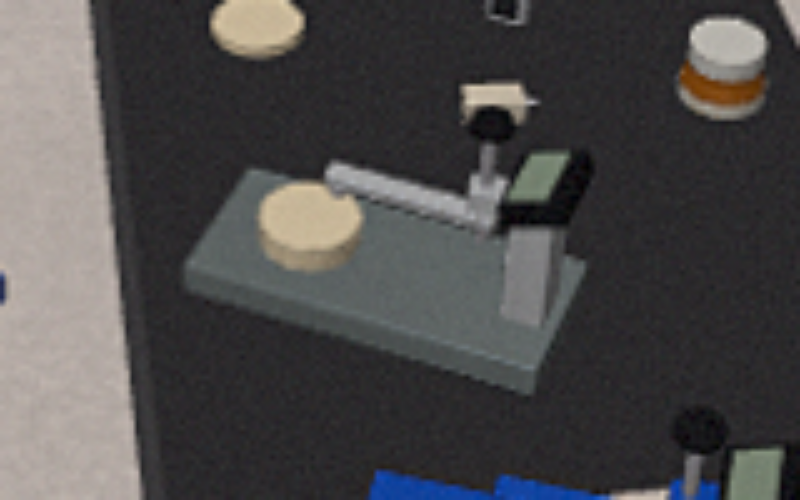

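Request:
servo_tool([
  [[0.2,0,0.034],[0,0,0]],
  [[0.421,0,0.034],[0,0,0]],
  [[0.421,0,0.034],[0,0,0]],
  [[0.421,0,0.034],[0,0,0]],
  [[0.421,0,0.034],[0,0,0]],
  [[0.421,0,0.034],[0,0,0]],
  [[0.421,0,0.034],[0,0,0]],
], claw=0.2)

```text
clock: 14.35
tcp_pos: [0.4714, -0.3516, 0.2183]
orientation: [0.805, 3.036, 0.001]
contact_force: [0.2, 0.1, -0.4]
grip_width: 0.0684
gripper_force: 0.0
```

Run:
```python
from h import *
o=r.get_obs(); T=T_of('wrist',o); im,d=r.grab_frame('wrist'); save('w7.png',im); P=cloud('wrist',d,T); ivory(im,P)
M=R.from_rotvec(o['orientation']).as_matrix(); L=(P-o['tcp_pos'])@M
k=(d>0)&(d<.2)&(abs(L[...,0])<.02)&(abs(L[...,1])<.065)
q=L[k]; print(o['grip_width'],o['tcp_pos'],k.sum()); 
for y0 in np.arange(-.065,.065,.01):
    s=q[(q[:,1]>=y0)&(q[:,1]<y0+.01)]
    if len(s): print(round(y0,3),len(s),np.percentile(s[:,2],[90,98,100]).round(4), s[:,1].min().round(4),s[:,1].max().round(4))
print(move([0.4709,-0.3515,0.22]))
```

```text
[539.4  48.1] 3456 z 0.0118 mean [ 0.4678 -0.1174] rect ((0.4685484766960144, -0.1170303225517273), (0.059274718165397644, 0.05886845290660858), 78.74427032470703) circ ((0.4683593213558197, -0.11695672571659088), 0.030414283275604248)
[321.  178.1] 3156 z 0.0416 mean [ 0.4696 -0.3501] rect ((0.4706210196018219, -0.35082724690437317), (0.05856770649552345, 0.056813813745975494), 58.01432800292969) circ ((0.47132059931755066, -0.35117605328559875), 0.029845168814063072)
0.06835367450982666 [ 0.47144006 -0.35160945  0.21828095] 40095
-0.065 5132 [-0.0434 -0.037  -0.032 ] -0.065 -0.055
-0.055 3949 [-0.0355 -0.0081  0.0033] -0.055 -0.045
-0.045 2421 [-0.0061  0.003   0.0064] -0.045 -0.035
-0.035 3758 [-0.0023  0.0071  0.0108] -0.035 -0.025
-0.025 2290 [-0.0593 -0.0555 -0.0517] -0.025 -0.015
-0.015 1749 [-0.0568 -0.0553 -0.0544] -0.015 -0.005
-0.005 1492 [-0.0578 -0.0567 -0.0554] -0.005 0.005
0.005 1740 [-0.0567 -0.0554 -0.0541] 0.005 0.015
0.015 2254 [-0.0595 -0.0558 -0.0524] 0.015 0.025
0.025 3770 [-0.0028  0.0066  0.0107] 0.025 0.035
0.035 2429 [-0.0063  0.003   0.0065] 0.035 0.045
0.045 3884 [-0.035  -0.0067  0.0046] 0.045 0.055
0.055 5227 [-0.0436 -0.0374 -0.0329] 0.055 0.065
(array([ 0.001, -0.001, -0.007]), None)
```

Request:
servo_tool([
  [[0.001,0,0.2],[0,0,0]],
  [[0.001,0,0.4],[0,0,0]],
  [[0.001,0,0.6],[0,0,0]],
  [[0.001,0,0.68],[0,0,0]],
  [[0.001,0,0.701],[0,0,0]],
  [[0.001,0,0.701],[0,0,0]],
  [[0.001,0,0.701],[0,0,0]],
], claw=0.1)

```text
clock: 15.1
tcp_pos: [0.4716, -0.3517, 0.0446]
orientation: [0.804, 3.034, -0.001]
contact_force: [-0.4, 0.6, 0.2]
grip_width: 0.0772
gripper_force: 0.0
```

Request:
servo_tool([
  [[0,0,0],[0,0,0]],
  [[0,0,0],[0,0,0]],
  [[0,0,0],[0,0,0]],
  [[0,0,0],[0,0,0]],
  [[0,0,0],[0,0,0]],
], claw=1, squeeze=35)

```text
clock: 15.6
tcp_pos: [0.4713, -0.3518, 0.0452]
orientation: [0.804, 3.034, -0.002]
contact_force: [-0.1, -0.4, 5.5]
grip_width: 0.0583
gripper_force: 36.3
```

Run:
```python
from h import *
p=G0-0.09*GX
print(r.get_obs()['tcp_pos'],move([*G0,0.056],yaw(150.3)),move([*p,0.056],yaw(150.3)),move([*p,0.2],yaw(150.3)))
```

```text
[ 0.47129133 -0.35181772  0.04515028] (array([ 0.003, -0.   , -0.043]), array([-0.   ,  0.002, -0.   ])) (array([ 0.363, -0.001, -0.045]), array([-0.   ,  0.002, -0.   ])) (array([ 0.361, -0.001, -0.621]), array([-0.   ,  0.002, -0.   ]))
```

Request:
servo_tool([
  [[0,0,-0.02],[0,0,0]],
  [[0,0,-0.043],[0,0,0]],
  [[0.1,0,-0.043],[0,0,0]],
  [[0.2,0,-0.043],[0,0,0]],
  [[0.3,0,-0.043],[0,0,0]],
  [[0.362,0,-0.045],[0,0,0]],
  [[0.362,0,-0.2],[0,0,0]],
  [[0.362,0,-0.4],[0,0,0]],
  [[0.362,0,-0.6],[0,0,0]],
  [[0.362,0,-0.6],[0,0,0]],
  [[0.362,0,-0.6],[0,0,0]],
])

```text
clock: 16.7
tcp_pos: [0.3919, -0.3069, 0.1947]
orientation: [0.805, 3.034, -0.004]
contact_force: [-0.0, 0.2, -1.1]
grip_width: 0.0585
gripper_force: 38.2
```

Run:
```python
from h import *
print(move([0.42,-0.12,0.22],yaw(180)),move([0.45,0.055,0.22],yaw(180)))
```

```text
(array([ 0.273,  0.705, -0.103]), array([-0.001,  0.002, -0.33 ])) (array([ 0.515,  1.372, -0.105]), array([-0.001,  0.002, -0.33 ]))
```

Request:
servo_tool([
  [[0.273,0.705,-0.103],[0,0,-0.33]],
  [[0.273,0.705,-0.103],[0,0,-0.33]],
  [[0.273,0.705,-0.103],[0,0,-0.33]],
  [[0.273,0.705,-0.103],[0,0,-0.33]],
  [[0.273,0.705,-0.103],[0,0,-0.33]],
  [[0.273,0.705,-0.103],[0,0,-0.33]],
  [[0.273,0.705,-0.103],[0,0,-0.33]],
])

```text
clock: 17.4
tcp_pos: [0.4185, -0.1204, 0.2178]
orientation: [-0.003, -3.139, -0.001]
contact_force: [-0.3, -0.3, -0.8]
grip_width: 0.0582
gripper_force: 38.2
```

Run:
```python
from h import *
print(move([0.55,0.055,0.25],yaw(180)))
```

```text
(array([-0.524,  0.703, -0.13 ]), array([ 0.   , -0.001, -0.001]))
```

Request:
servo_tool([
  [[-0.524,0.703,-0.13],[0,0,0]],
  [[-0.524,0.703,-0.13],[0,0,0]],
  [[-0.524,0.703,-0.13],[0,0,0]],
  [[-0.524,0.703,-0.13],[0,0,0]],
  [[-0.524,0.703,-0.13],[0,0,0]],
  [[-0.524,0.703,-0.13],[0,0,0]],
  [[-0.524,0.703,-0.13],[0,0,0]],
  [[-0.524,0.703,-0.13],[0,0,0]],
])

```text
clock: 18.2
tcp_pos: [0.5498, 0.054, 0.2503]
orientation: [-0.004, -3.14, 0.002]
contact_force: [0.3, -1.0, -0.5]
grip_width: 0.0585
gripper_force: 38.2
```

Run:
```python
from h import *
o=r.get_obs();T=T_of('wrist',o); im,d=r.grab_frame('wrist'); save('w8.png',im); P=cloud('wrist',d,T); np.save('w8T.npy',T); np.save('w8.npy',d)
print(o['tcp_pos']); ivory(im,P)
fit('wrist',im,d,[('nest',.003),('handle',.13),('pocket1',.003),('carrier',0)],T)
```

```text
[0.5498434  0.05400131 0.25028062]
[513.5  31.3] 1116 z 0.0203 mean [0.4129 0.2414] rect ((0.4128592014312744, 0.24310442805290222), (0.058399807661771774, 0.018425587564706802), 2.5952072143554688) circ ((0.4127767086029053, 0.2425689399242401), 0.029940137639641762)
[156.6  91.4] 2664 z 0.0113 mean [ 0.4681 -0.1163] rect ((0.46865442395210266, -0.11640958487987518), (0.058653075248003006, 0.05932660773396492), 26.052743911743164) circ ((0.46860674023628235, -0.11668388545513153), 0.03027852438390255)
[320.5 269.6] 14217 z 0.2466 mean [0.5476 0.0539] rect ((0.5498149394989014, 0.05412602052092552), (0.05864955112338066, 0.06033628433942795), 87.54959869384766) circ ((0.5500553250312805, 0.0543612502515316), 0.03059745766222477)
nest [([318.7, 97.6], 0.67, [0.4758, 0.0516])]
handle [([321.7, 181.6], 0.88, [0.536, 0.0544])]
pocket1 [([277.9, 209.3], 0.83, [0.5996, 0.0038]), ([319.0, 210.2], 0.69, [0.6008, 0.0513]), ([366.7, 212.6], 0.66, [0.604, 0.1066])]
carrier [([320.5, 156.4], 0.91, [0.5387, 0.0533])]
```

View pics/w8.png

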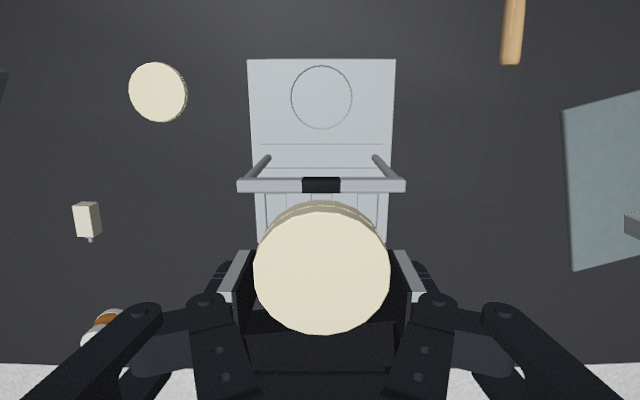

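```bash
cat >> h.py <<'E'
def nestfit(im,T,box,z=.009,rad=.0315):
    from scipy.optimize import least_squares
    e=cv2.Canny(cv2.cvtColor(im,cv2.COLOR_RGB2GRAY),15,45); v,u=np.nonzero(e); k=(u>box[0])&(u<box[2])&(v>box[1])&(v<box[3])
    Q=np.array([at_z('wrist',(a,b),z,T)[:2] for a,b in zip(u[k],v[k])]); 
    best=None
    for c in [np.median(Q,0)+np.array([a,b]) for a in np.arange(-.01,.0101,.002) for b in np.arange(-.01,.0101,.002)]:
        f=least_squares(lambda p: np.hypot(*(Q-p[:2]).T)-rad,c,loss='cauchy',f_scale=.0007)
        if best is None or f.cost<best.cost: best=f
    res=np.hypot(*(Q-best.x).T)-rad
    return best.x,len(Q),(abs(res)<.001).sum()
E
python3 - <<'E'
from h import *
T=np.load('w8T.npy'); im=cv2.cvtColor(cv2.imread('pics/w8.png'),cv2.COLOR_BGR2RGB); d=np.load('w8.npy'); P=cloud('wrist',d,T)
for rr in (.0308,.0315,.032): print(nestfit(im,T,(283,63,360,135),rad=rr))
g=im.astype(float).mean(2)
# carrier edges: near(-x) edge top rows; left/right columns for rows 75..130
gx=np.abs(cv2.Sobel(g,cv2.CV_64F,1,0,ksize=5)); gy=np.abs(cv2.Sobel(g,cv2.CV_64F,0,1,ksize=5))
L=[];Rr=[];N=[]
for v in range(70,140,3):
    u=230+gx[v,230:275].argmax(); L.append(at_z('wrist',(u,v),.009,T)[:2]); u=375+gx[v,375:420].argmax(); Rr.append(at_z('wrist',(u,v),.009,T)[:2])
for u in range(255,390,4):
    v=45+gy[45:72,u].argmax(); N.append(at_z('wrist',(u,v),.009,T)[:2])
L,Rr,N=map(np.array,(L,Rr,N))
print('L',np.polyfit(L[:,0],L[:,1],1),np.median(L,0),'R',np.polyfit(Rr[:,0],Rr[:,1],1),np.median(Rr,0),'N',np.polyfit(N[:,1],N[:,0],1),np.median(N,0))
k=(abs(P[...,2]-.1375)<.007);v,u=np.nonzero(k);kk=k&(np.mgrid[0:400,0:640][0]<200);q=P[kk];print('bar',np.median(q,0),cv2.minAreaRect(q[:,:2].astype(np.float32)))
E
```

```text
(array([0.47573238, 0.05378058]), 397, np.int64(189))
(array([0.47561287, 0.05309579]), 397, np.int64(183))
(array([0.47569636, 0.05376929]), 397, np.int64(173))
L [ 0.00130784 -0.02207707] [ 0.48231584 -0.02144317] R [-0.00236861  0.13058512] [0.48277993 0.12946734] N [0.00218524 0.43729613] [0.43727505 0.05414585]
bar [0.53679948 0.0546199  0.13749631] ((0.5377489924430847, 0.0537174716591835), (0.12421293556690216, 0.01052915956825018), 89.94847869873047)
```

Run:
```python
from h import *
for z in (.22,.06,.035): print(move([0.4756,0.0537,z],yaw(180)))
```

```text
(array([ 0.299, -0.007,  0.125]), array([-0.   , -0.   , -0.001]))
(array([ 0.299, -0.007,  0.765]), array([-0.   , -0.   , -0.001]))
(array([ 0.299, -0.006,  0.865]), array([-0.   , -0.   , -0.001]))
```

Request:
servo_tool([
  [[0.2,-0.003,0],[0,0,0]],
  [[0.299,-0.006,0],[0,0,0]],
  [[0.299,-0.006,0],[0,0,0]],
  [[0.299,-0.006,0.2],[0,0,0]],
  [[0.299,-0.006,0.4],[0,0,0]],
  [[0.299,-0.006,0.6],[0,0,0]],
  [[0.299,-0.006,0.76],[0,0,0]],
  [[0.299,-0.006,0.82],[0,0,0]],
  [[0.299,-0.006,0.86],[0,0,0]],
  [[0.299,-0.006,0.865],[0,0,0]],
  [[0.299,-0.006,0.865],[0,0,0]],
  [[0.299,-0.006,0.865],[0,0,0]],
])

```text
clock: 19.65
tcp_pos: [0.4768, 0.055, 0.0362]
orientation: [0.0, 3.139, 0.0]
contact_force: [-0.2, 0.4, -0.6]
grip_width: 0.0584
gripper_force: 38.3
```

Run:
```python
from h import *
o=r.get_obs();T=T_of('wrist',o); im,d=r.grab_frame('wrist'); save('w9.png',im); P=cloud('wrist',d,T)
print(o['tcp_pos'],o['contact_force']);ivory(im,P)
fit('wrist',im,d,[('nest',.003)],T)
for z in (.03,.026): print(move([0.4756,0.0537,z],yaw(180)))
```

```text
[0.4768396  0.0549702  0.03619602] [-0.22014196  0.36866372 -0.58493134]
[ 14.  246.1] 2469 z 0.0114 mean [ 0.4729 -0.0986] rect ((0.47357386350631714, -0.09749910235404968), (0.019505737349390984, 0.05427296832203865), 74.34473419189453) circ ((0.47114047408103943, -0.10618232190608978), 0.027241988107562065)
[320.4 269.4] 14193 z 0.0325 mean [0.4745 0.0549] rect ((0.4768037497997284, 0.05509494990110397), (0.05999288707971573, 0.05856264755129814), 0.11700350046157837) circ ((0.47680434584617615, 0.05543408542871475), 0.030701203271746635)
nest []
(array([ 0.004, -0.005,  0.024]), array([-0.   ,  0.001, -0.   ]))
(array([ 0.004, -0.005,  0.04 ]), array([-0.   ,  0.001, -0.   ]))
```

View pics/w9.png

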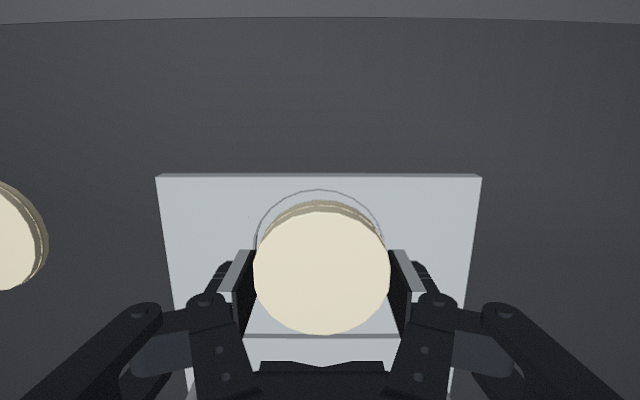

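Run:
```python
from h import *
T=T_of('wrist'); im,d=r.grab_frame('wrist'); g=im.astype(float).mean(2)
gx=cv2.Sobel(g,cv2.CV_64F,1,0,ksize=3); gy=cv2.Sobel(g,cv2.CV_64F,0,1,ksize=3)
L=[];Rr=[];N=[]
for v in range(182,260,3):
    u=140+gx[v,140:190].argmax(); L.append(at_z('wrist',(u,v),.009,T)[:2]); u=450+(-gx[v,450:500]).argmax(); Rr.append(at_z('wrist',(u,v),.009,T)[:2])
for u in range(175,465,5):
    v=172+gy[172:186,u].argmax(); N.append(at_z('wrist',(u,v),.009,T)[:2])
L,Rr,N=map(np.array,(L,Rr,N))
print('L',np.polyfit(L[:,0],L[:,1],1),np.median(L,0),'R',np.polyfit(Rr[:,0],Rr[:,1],1),np.median(Rr,0),'N',np.polyfit(N[:,1],N[:,0],1),np.median(N,0))
print(nestfit(im,T,(252,180,388,212)))
# arc points: first dark line per column
A=[]
for u in range(270,372,4):
    col=g[183:200,u]; v=183+col.argmin(); A.append([*at_z('wrist',(u,v),.009,T)[:2],v])
A=np.array(A); 
from scipy.optimize import least_squares
f=least_squares(lambda p:np.hypot(A[:,0]-p[0],A[:,1]-p[1])-.0315,[.476,.054],loss='soft_l1',f_scale=.0005); print('arc',f.x,f.cost,A[::5].round(4).tolist())
print(r.get_obs()['tcp_pos'])
```

```text
L [-0.00034855 -0.02205756] [ 0.45886337 -0.02222463] R [-0.00076458  0.12989355] [0.4590043  0.12953237] N [0.00084498 0.43801254] [0.4380741  0.05321857]
(array([0.47603586, 0.05334884]), 442, np.int64(202))
arc [0.47555861 0.05361176] 2.4495363912033932e-05 [[0.4414, 0.0313, 184.0], [0.4472, 0.0403, 196.0], [0.4447, 0.0497, 191.0], [0.4448, 0.059, 191.0], [0.4482, 0.0684, 198.0], [0.4477, 0.0777, 197.0]]
[0.47641075 0.05480438 0.03591079]
```

Request:
servo_tool([
  [[0.002,-0.005,0],[0,0,0]],
  [[0.002,-0.005,0],[0,0,0]],
  [[0.002,-0.005,0.012],[0,0,0]],
  [[0.002,-0.005,0.024],[0,0,0]],
  [[0.002,-0.005,0.03],[0,0,0]],
  [[0.002,-0.005,0.03],[0,0,0]],
  [[0.002,-0.005,0.03],[0,0,0]],
])

```text
clock: 20.5
tcp_pos: [0.4752, 0.0537, 0.0274]
orientation: [0.001, -3.141, -0.0]
contact_force: [-0.8, -0.7, -1.0]
grip_width: 0.0581
gripper_force: 38.3
```

Request:
servo_tool([
  [[0,0,0.005],[0,0,0]],
  [[0,0,0.006],[0,0,0]],
  [[0,0,0.006],[0,0,0]],
])

```text
clock: 20.8
tcp_pos: [0.4753, 0.0537, 0.0262]
orientation: [-0.0, 3.141, 0.0]
contact_force: [-0.3, 0.4, 0.6]
grip_width: 0.0583
gripper_force: 38.5
```

Request:
servo_tool([
  [[0,0,0],[0,0,0]],
  [[0,0,0],[0,0,0]],
  [[0,0,0],[0,0,0]],
  [[0,0,-0.1],[0,0,0]],
  [[0,0,-0.3],[0,0,0]],
  [[0,0,-0.5],[0,0,0]],
  [[0,0,-0.7],[0,0,0]],
  [[0,0,-0.8],[0,0,0]],
  [[0,0,-0.8],[0,0,0]],
], claw=0.1)

```text
clock: 21.7
tcp_pos: [0.4774, 0.0543, 0.2298]
orientation: [0.0, 3.134, -0.001]
contact_force: [0.4, -0.4, -0.4]
grip_width: 0.077
gripper_force: 0.0
```

Run:
```python
from h import *
o=r.get_obs();T=T_of('wrist',o); im,d=r.grab_frame('wrist'); P=cloud('wrist',d,T)
print(o['tcp_pos']);ivory(im,P); print(nestfit(im,T,(250,120,400,300)))
m=(abs(P[...,0]-.442)<.006)&(abs(P[...,1]-.054)<.03); print('tray z',np.median(P[m][:,2]))
im,d=r.grab_frame('top'); ivory(im,cloud('top',d))
print(move([0.612,-0.219,0.22],yaw(90)))
```

```text
[0.47741025 0.05425348 0.2297607 ]
[515.3  97.2] 1460 z 0.0201 mean [0.4042 0.2409] rect ((0.4044301211833954, 0.24263718724250793), (0.07538404315710068, 0.0178130604326725), 1.3295928239822388) circ ((0.40454450249671936, 0.2420496642589569), 0.03789280354976654)
[155.8 161.2] 2596 z 0.0113 mean [ 0.4677 -0.1161] rect ((0.46855196356773376, -0.11668539047241211), (0.059632737189531326, 0.05926666781306267), 6.856483459472656) circ ((0.4684639573097229, -0.11687589436769485), 0.030453627929091454)
[320.7 168.9] 2772 z 0.0227 mean [0.4743 0.0541] rect ((0.47510844469070435, 0.05424384027719498), (0.05797550454735756, 0.0581863597035408), 88.91815948486328) circ ((0.4751296639442444, 0.054185621440410614), 0.0296447966247797)
(array([0.55419858, 0.08027347]), 2246, np.int64(57))
tray z 0.010457931420853828
[76.1  0.6] 366 z -0.6505 mean [1.5245 1.0496] rect ((1.5218772888183594, 0.9978036880493164), (0.9150363802909851, 0.015785282477736473), 89.21004486083984) circ ((1.5261417627334595, 0.9977447986602783), 0.45761817693710327)
[  6.8 192.3] 2281 z -0.2532 mean [0.5314 1.0993] rect (
[... 1393 characters left out ...]
463197708, 0.01547076553106308), (0.03021170012652874, 0.10134430229663849), 12.169694900512695) circ ((0.09756574034690857, 0.0158630833029747), 0.05083237960934639)
[268.2 338.4] 159 z 0.0144 mean [0.0261 0.0958] rect ((0.022816792130470276, 0.09826294332742691), (0.02280794084072113, 0.08299032598733902), 67.90071868896484) circ ((0.02214929088950157, 0.09628292918205261), 0.04201331362128258)
[ 90.9 383.3] 1162 z 0.0238 mean [-0.0979  0.6285] rect ((-0.10109911113977432, 0.656053900718689), (0.0836179330945015, 0.3407975137233734), 0.07291895151138306) circ ((-0.13102859258651733, 0.6560942530632019), 0.17057953774929047)
(array([-0.548, -1.088,  0.025]), array([-0.   ,  0.001,  1.   ]))
```

Request:
servo_tool([
  [[-0.3,-0.6,-0.1],[0,0,0.3]],
  [[-0.3,-0.6,-0.1],[0,0,0.6]],
  [[-0.3,-0.6,-0.1],[0,0,0.9]],
  [[-0.3,-0.6,-0.1],[0,0,1]],
  [[-0.3,-0.6,-0.1],[0,0,1]],
  [[-0.3,-0.6,-0.1],[0,0,1]],
  [[-0.3,-0.6,-0.1],[0,0,1]],
  [[-0.3,-0.6,-0.1],[0,0,1]],
  [[-0.3,-0.6,-0.1],[0,0,1]],
  [[-0.3,-0.6,-0.1],[0,0,1]],
  [[-0.3,-0.6,-0.1],[0,0,1]],
  [[-0.3,-0.6,-0.1],[0,0,1]],
])

```text
clock: 23.0
tcp_pos: [0.5492, -0.0962, 0.2489]
orientation: [-2.219, -2.22, 0.004]
contact_force: [-0.4, -0.4, 0.1]
grip_width: 0.0775
gripper_force: 0.0
```

Run:
```python
from h import *
print(r.get_obs()['joints'].round(2), move([0.65,-0.219,0.2],yaw(0)))
```

```text
[ 0.53  0.34 -0.58  1.81  0.21  1.06 -0.13] (array([-0.491,  0.404,  0.194]), array([-0.002,  0.002,  1.   ]))
```

Request:
servo_tool([
  [[-0.491,0.404,0.194],[0,0,1]],
  [[-0.491,0.404,0.194],[0,0,1]],
  [[-0.491,0.404,0.194],[0,0,1]],
  [[-0.491,0.404,0.194],[0,0,1]],
  [[-0.491,0.404,0.194],[0,0,1]],
  [[-0.491,0.404,0.194],[0,0,1]],
  [[-0.491,0.404,0.194],[0,0,1]],
  [[-0.491,0.404,0.194],[0,0,1]],
  [[-0.491,0.404,0.194],[0,0,1]],
  [[-0.491,0.404,0.194],[0,0,1]],
  [[-0.491,0.404,0.194],[0,0,1]],
  [[-0.491,0.404,0.194],[0,0,1]],
])

```text
clock: 24.2
tcp_pos: [0.6506, -0.2187, 0.2008]
orientation: [-3.141, -0.003, 0.004]
contact_force: [-0.3, -0.0, 0.4]
grip_width: 0.077
gripper_force: 0.0
```

```bash
cat >> h.py <<'E'
def blockfit(im,d,T,h=None):
    P=cloud('wrist',d,T); i=im.astype(int); iv=((i[...,0]>140)&(i[...,0]-i[...,2]>12)).astype(np.uint8)
    n,l,s,c=cv2.connectedComponentsWithStats(iv)
    for j in range(1,n):
        if s[j,4]<300: continue
        k=l==j; zt=np.percentile(P[k][:,2],60); kk=k&(abs(P[...,2]-zt)<.004); q=P[kk][:,:2].astype(np.float32)
        if len(q)<100: continue
        cc,wh,a=cv2.minAreaRect(q)
        print(c[j].round(0),s[j,4],'z',zt.round(4),'c',np.round(cc,4),'wh',np.round(wh,4),'ang',round(a,1))
E
python3 - <<'E'
from h import *
o=r.get_obs();T=T_of('wrist',o); im,d=r.grab_frame('wrist'); save('w10.png',im)
print(o['tcp_pos'],o['joints'].round(2)); blockfit(im,d,T)
fit('wrist',im,d,[('block0',0)],T)
E
```

```text
[ 0.650598   -0.21871738  0.20080433] [ 0.34  0.55 -0.16  1.56  0.09  1.04 -1.41]
[321. 221.] 537 z 0.0197 c [ 0.6098 -0.2193] wh [0.0188 0.0351] ang 87.2
[ 61. 322.] 477 z 0.0229 c [0.4922 0.0674] wh [0.0158 0.0515] ang 40.0
[238. 336.] 1423 z 0.0116 c [ 0.4664 -0.1247] wh [0.0411 0.0581] ang 65.3
block0 [([318.8, 218.5], 0.96, [0.6058, -0.2159]), ([23.0, 33.1], 0.34, [0.7835, 0.053])]
```

View pics/w10.png

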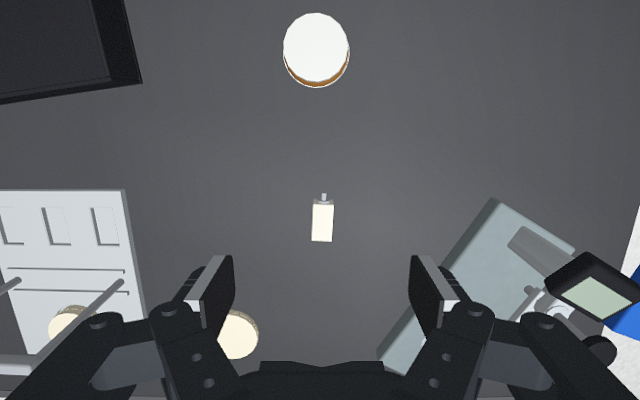

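Run:
```python
from h import *
print(move([0.610,-0.2193,0.06],yaw(-2.8)),move([0.610,-0.2193,0.0255],yaw(-2.8)))
```

```text
(array([-0.162,  0.001,  0.566]), array([-0.   ,  0.001,  0.034])) (array([-0.162,  0.001,  0.704]), array([-0.   ,  0.001,  0.034]))
```

Request:
servo_tool([
  [[-0.1,0.001,0.2],[0,0,0.034]],
  [[-0.162,0.001,0.4],[0,0,0.034]],
  [[-0.162,0.001,0.566],[0,0,0.034]],
  [[-0.162,0.001,0.566],[0,0,0.034]],
  [[-0.162,0.001,0.566],[0,0,0.034]],
], claw=0.4)

```text
clock: 24.8
tcp_pos: [0.6109, -0.2192, 0.0611]
orientation: [-3.14, 0.081, 0.002]
contact_force: [0.7, 1.0, 0.9]
grip_width: 0.0513
gripper_force: 0.0
```

Run:
```python
from h import *
o=r.get_obs();T=T_of('wrist',o); im,d=r.grab_frame('wrist'); save('w11.png',im)
print(o['tcp_pos']); blockfit(im,d,T)
print(move([0.610,-0.2193,0.0255],yaw(-2.8)))
```

```text
[ 0.6108701  -0.21921026  0.06108244]
[184. 394.] 391 z 0.0085 c [ 0.497  -0.1181] wh [0.0263 0.0057] ang 88.0
(array([-0.011, -0.001,  0.15 ]), array([ 0.   , -0.002, -0.002]))
```

Run:
```python
from h import *
o=r.get_obs();T=T_of('wrist',o); im,d=r.grab_frame('wrist'); P=cloud('wrist',d,T)
k=(abs(P[...,0]-.61)<.035)&(abs(P[...,1]+.219)<.03)&(P[...,2]<.03)
h=k&(P[...,2]>.012); v,u=np.nonzero(h); print(h.sum(),k.sum(), cv2.minAreaRect(P[h][:,:2].astype(np.float32)) if h.sum() else '', np.median(P[h],0), u.min(),u.max(),v.min(),v.max(), im[h].mean(0), r.boxes_of('wrist','block0'))
```

```text
2630 11176 ((0.612960696220398, -0.21981121599674225), (0.02009076066315174, 0.04687300696969032), 87.28971862792969) [ 0.61187591 -0.2198699   0.01933257] 303 340 195 278 [245.21368821 245.24676806 244.38441065] [{'uv': [321.5, 243.5], 'confidence': 0.56}]
```

Request:
servo_tool([
  [[-0.009,0.001,0.07],[0,0,0]],
  [[-0.009,0.001,0.13],[0,0,0]],
  [[-0.009,0.001,0.145],[0,0,0]],
  [[-0.009,0.001,0.145],[0,0,0]],
])

```text
clock: 25.35
tcp_pos: [0.6086, -0.2194, 0.0247]
orientation: [-3.14, 0.083, 0.001]
contact_force: [0.2, 0.6, -0.1]
grip_width: 0.051
gripper_force: 0.0
```

Request:
servo_tool([
  [[0,0,0],[0,0,0]],
  [[0,0,0],[0,0,0]],
  [[0,0,0],[0,0,0]],
  [[0,0,0],[0,0,0]],
  [[0,0,0],[0,0,0]],
  [[0,0,0],[0,0,0]],
], claw=1, squeeze=30)

```text
clock: 25.95
tcp_pos: [0.6092, -0.2196, 0.0256]
orientation: [3.14, -0.084, 0.002]
contact_force: [-2.0, 0.2, 5.5]
grip_width: 0.0192
gripper_force: 29.9
```

Run:
```python
from h import *
print(r.get_obs()['tcp_pos'],move([0.61,-0.2193,0.22],yaw(0)),move([0.69,0.0537,0.24],yaw(0)))
```

```text
[ 0.60924927 -0.21963761  0.02564806] (array([ 0.004, -0.001, -0.777]), array([ 0.   , -0.001, -0.034])) (array([ 0.266, -1.109, -0.857]), array([ 0.   , -0.001, -0.034]))
```

Request:
servo_tool([
  [[0,0,-0.1],[0,0,0]],
  [[0,0,-0.3],[0,0,0]],
  [[0,0,-0.5],[0,0,0]],
  [[0,0,-0.7],[0,0,-0.034]],
  [[0,-0.2,-0.857],[0,0,-0.034]],
  [[0,-0.4,-0.857],[0,0,-0.034]],
  [[0,-0.7,-0.857],[0,0,-0.034]],
  [[0,-0.9,-0.857],[0,0,-0.034]],
  [[0,-0.9,-0.857],[0,0,-0.034]],
  [[0,-0.9,-0.857],[0,0,-0.034]],
  [[0,-0.9,-0.857],[0,0,-0.034]],
])

```text
clock: 27.05
tcp_pos: [0.6202, 0.0061, 0.2388]
orientation: [3.141, 0.004, -0.001]
contact_force: [-0.1, -0.3, -0.7]
grip_width: 0.019
gripper_force: 29.4
```

Run:
```python
from h import *
print(move([0.54,0.0537,0.25],yaw(0)))
```

```text
(array([-0.32 , -0.191, -0.045]), array([0.   , 0.   , 0.002]))
```

Request:
servo_tool([
  [[-0.1,-0.1,-0.045],[0,0,0.001]],
  [[-0.32,-0.191,-0.045],[0,0,0.001]],
  [[-0.32,-0.191,-0.045],[0,0,0.001]],
  [[-0.32,-0.191,-0.045],[0,0,0.001]],
  [[-0.32,-0.191,-0.045],[0,0,0.001]],
])

```text
clock: 27.55
tcp_pos: [0.5415, 0.0509, 0.2505]
orientation: [3.141, -0.007, 0.002]
contact_force: [-0.4, 0.1, -0.2]
grip_width: 0.0189
gripper_force: 29.5
```

Run:
```python
from h import *
o=r.get_obs();T=T_of('wrist',o); im,d=r.grab_frame('wrist'); save('w12.png',im); np.save('w12.npy',d); np.save('w12T.npy',T); P=cloud('wrist',d,T)
print(o['tcp_pos'])
k=(P[...,2]>.222)&(P[...,2]<.26)&(im.min(2)>140)&(abs(P[...,1]-o['tcp_pos'][1])<.02); print('held',k.sum(),cv2.minAreaRect(P[k][:,:2].astype(np.float32)),np.median(P[k],0))
fit('wrist',im,d,[('pocket1',.003),('carrier',0)],T)
```

```text
[0.54151323 0.05092236 0.25054211]
held 3751 ((0.5416005849838257, 0.051154982298612595), (0.04106912016868591, 0.039903197437524796), 43.306785583496094) [0.54386577 0.05074208 0.24426835]
pocket1 [([271.1, 115.0], 0.92, [0.5984, 0.1046]), ([369.0, 114.5], 0.91, [0.5985, -0.0001]), ([460.2, 224.8], 0.73, [0.472, -0.1126]), ([317.8, 110.0], 0.65, [0.6034, 0.0546])]
carrier [([321.0, 170.3], 0.89, [0.5373, 0.0515]), ([368.3, 112.5], 0.37, [0.6005, 0.0003])]
```

View pics/w12.png

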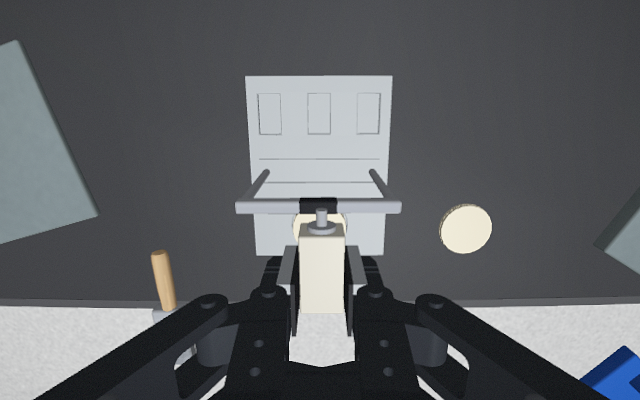

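Run:
```python
from h import *
T=np.load('w12T.npy'); im=cv2.imread('pics/w12.png'); g=cv2.GaussianBlur(im.astype(np.float32).mean(2),(3,3),0)
gx=cv2.Sobel(g,cv2.CV_32F,1,0,ksize=3); gy=cv2.Sobel(g,cv2.CV_32F,0,1,ksize=3)
def colprof(r0,r1,c0,c1): return [(c0+i,int(x)) for i,x in enumerate(gx[r0:r1,c0:c1].mean(0)) if abs(x)>10]
def rowprof(c0,c1,r0,r1): return [(r0+i,int(x)) for i,x in enumerate(gy[r0:r1,c0:c1].mean(1)) if abs(x)>10]
print('pocket cols',colprof(100,128,300,340)); print('pocket rows',rowprof(312,327,85,145))
print('carrier cols L',colprof(100,110,238,256),'R',colprof(100,110,382,402)); print('carrier far row',rowprof(260,380,66,86))
print('block rows',rowprof(308,336,228,325)); print('block cols',colprof(270,300,285,360))
for uv,z in [((308,113),.009),((330.5,113),.009),((319,93),.009),((319,134),.009),((320,76),.009),((248,105),.009),((392,105),.009),((322,236),.243),((322,313),.243)]: print(uv,at_z('wrist',uv,z,T)[:2].round(4))
```

```text
pocket cols [(305, -21), (306, -52), (307, -24), (308, 42), (309, 49), (310, 12), (328, -53), (329, -80), (330, 10), (331, 85), (332, 43)]
pocket rows [(91, -28), (92, -35), (93, 16), (94, 46), (95, 17), (131, -43), (132, -99), (133, -58), (134, 62), (135, 96), (136, 37)]
carrier cols L [(244, 18), (245, 172), (246, 367), (247, 313), (248, 93), (255, -19)] R [(382, 41), (389, -104), (390, -278), (391, -339), (392, -192), (393, -33)]
carrier far row [(73, 28), (74, 187), (75, 351), (76, 285), (77, 91)]
block rows [(228, 112), (229, 184), (230, 140), (231, 38), (232, -46), (233, -114), (234, -114), (235, 39), (236, 223), (237, 255), (238, 164), (239, 64), (240, 11), (312, -38), (313, -33)]
block cols [(285, 85), (286, 100), (287, 67), (288, -15), (289, -136), (290, -205), (291, -159), (292, -74), (293, -43), (294, -61), (295, -53), (296, -22), (297, 56), (298, 311), (299, 557), (300, 466), (301, 179), (302, 18), (341, -45), (342, -306), (343, -637), (344, -531), (345, -141), (346, 25), (347, 46), (348, 72), (349, 63), (350, 60), (351, 120), (352, 194), (353, 178), (354, 76), (355, -29), (356, -98), (357, -105), (358, -63), (359, -33)]
(308, 113) [0.6005 0.0648]
(330.5, 113) [0.6004 0.0412]
(319, 93) [0.6206 0.0531]
(319, 134) [0.5786 0.0534]
(320, 76) [0.6373 0.052 ]
(248, 105) [0.6091 0.1275]
(392, 105) [ 0.6085 -0.0231]
(322, 236) [0.5595 0.0506]
(322, 313) [0.5215 0.0508]
```

Run:
```python
from h import *
print(move([0.6005,0.0536,0.25],yaw(0.1)),move([0.6005,0.0536,0.039],yaw(0.1)))
```

```text
(array([ 0.235, -0.009,  0.001]), array([ 0.   , -0.   , -0.004])) (array([ 0.235, -0.009,  0.845]), array([ 0.   , -0.   , -0.004]))
```

Request:
servo_tool([
  [[0.15,-0.009,0],[0,0,-0.004]],
  [[0.235,-0.009,0],[0,0,-0.004]],
  [[0.235,-0.009,0.05],[0,0,-0.004]],
  [[0.235,-0.009,0.2],[0,0,-0.004]],
  [[0.235,-0.009,0.4],[0,0,-0.004]],
  [[0.235,-0.009,0.6],[0,0,-0.004]],
  [[0.235,-0.009,0.76],[0,0,-0.004]],
  [[0.235,-0.009,0.82],[0,0,-0.004]],
  [[0.235,-0.009,0.845],[0,0,-0.004]],
  [[0.235,-0.009,0.845],[0,0,-0.004]],
  [[0.235,-0.009,0.845],[0,0,-0.004]],
  [[0.235,-0.009,0.845],[0,0,-0.004]],
])

```text
clock: 28.9
tcp_pos: [0.6007, 0.0553, 0.0411]
orientation: [-3.141, -0.007, -0.006]
contact_force: [0.3, 0.2, -0.5]
grip_width: 0.0192
gripper_force: 29.4
```

Run:
```python
from h import *
o=r.get_obs();T=T_of('wrist',o); im,d=r.grab_frame('wrist'); save('w13.png',im); np.save('w13T.npy',T)
print(o['tcp_pos'],o['contact_force'],o['orientation'])
print(move([0.6005,0.0536,0.039],yaw(0.1)))
cv2.imwrite('pics/w13c.png',cv2.resize(im[140:330,180:460,::-1],None,fx=2.8,fy=2.8))
```

```text
[0.6007136  0.05530384 0.04107861] [ 0.31928745  0.17245587 -0.5007227 ] [-3.14111571 -0.00737603 -0.00551739]
(array([0.   , 0.007, 0.007]), array([-0.   , -0.002,  0.002]))
```

View pics/w13c.png

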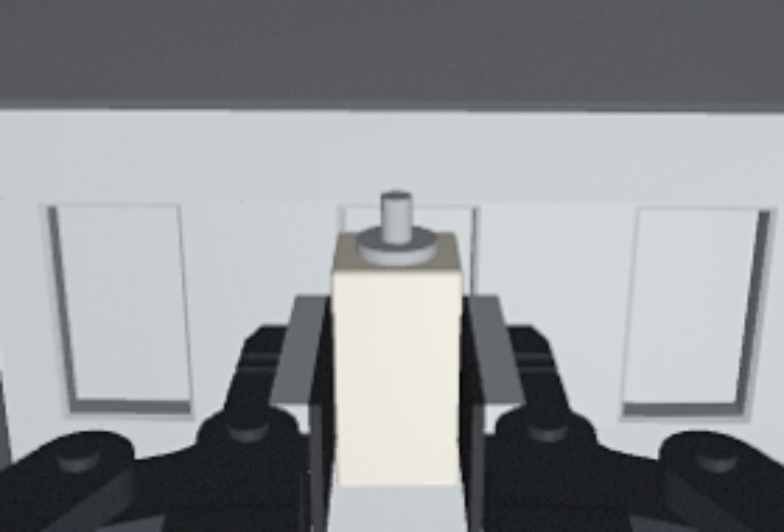

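Run:
```python
from h import *
T=np.load('w13T.npy'); c=lambda x,y:(180+x/2.8,140+y/2.8)
for n,p,z in [('far',(430,207),.009),('L',(341,212),.009),('R',(476,212),.009),('L-left',(47,207),.009),('R-right',(770,210),.009),('botleft far',(180,207),.009),('botR',(640,208),.009),('near L',(130,416),.009),('near R',(690,418),.009),('blk far L',(334,270),.0335),('blk far R',(460,270),.0335),('blk near',(397,485),.0335)]: print(n,at_z('wrist',c(*p),z,T)[:2].round(4))
```

```text
far [0.6202 0.0495]
L [0.6192 0.0651]
R [0.6193 0.0414]
L-left [0.6198 0.1169]
R-right [ 0.6199 -0.0105]
botleft far [0.6199 0.0933]
botR [0.6201 0.0126]
near L [0.5781 0.1055]
near R [ 5.783e-01 -3.000e-04]
blk far L [0.6184 0.0648]
blk far R [0.6185 0.0457]
blk near [0.5807 0.0551]
```

Request:
servo_tool([
  [[-0.002,0.008,0],[0,0,0]],
  [[-0.002,0.008,0],[0,0,0]],
  [[-0.002,0.008,0.012],[0,0,0]],
  [[-0.002,0.008,0.02],[0,0,0]],
  [[-0.002,0.008,0.02],[0,0,0]],
])

```text
clock: 29.45
tcp_pos: [0.5989, 0.0531, 0.0337]
orientation: [-3.142, -0.008, -0.0]
contact_force: [0.9, 0.4, -1.3]
grip_width: 0.0189
gripper_force: 29.4
```

Request:
servo_tool([
  [[0.005,0,0],[0,0,0]],
  [[0.005,0,0],[0,0,0]],
  [[0.005,0,0.008],[0,0,0]],
  [[0.005,0,0.016],[0,0,0]],
  [[0.005,0,0.02],[0,0,0]],
  [[0.005,0,0.02],[0,0,0]],
])

```text
clock: 30.05
tcp_pos: [0.5999, 0.0531, 0.0289]
orientation: [3.142, 0.008, -0.001]
contact_force: [0.1, 0.8, -1.1]
grip_width: 0.0191
gripper_force: 29.5
```

Request:
servo_tool([
  [[0,0,0.002],[0,0,0]],
  [[0,0,0.002],[0,0,0]],
])

```text
clock: 30.25
tcp_pos: [0.6, 0.0531, 0.0287]
orientation: [3.142, 0.008, 0.0]
contact_force: [-0.6, 0.6, 1.0]
grip_width: 0.0192
gripper_force: 29.6
```

Request:
servo_tool([
  [[0,0,0],[0,0,0]],
  [[0,0,0],[0,0,0]],
  [[0,0,0],[0,0,0]],
  [[0,0,-0.1],[0,0,0]],
  [[0,0,-0.3],[0,0,0]],
  [[0,0,-0.5],[0,0,0]],
  [[0,0,-0.7],[0,0,0]],
  [[0,0,-0.9],[0,0,0]],
  [[0,0,-0.9],[0,0,0]],
], claw=0.5)

```text
clock: 31.15
tcp_pos: [0.6039, 0.054, 0.2616]
orientation: [-3.14, -0.007, -0.021]
contact_force: [0.2, 0.4, 0.5]
grip_width: 0.0427
gripper_force: 0.0
```

Run:
```python
from h import *
o=r.get_obs();T=T_of('wrist',o); im,d=r.grab_frame('wrist'); P=cloud('wrist',d,T); print(o['tcp_pos'],o['grip_width'],o['joints'].round(2))
def med(x,y,dx,dy):
    m=(abs(P[...,0]-x)<dx)&(abs(P[...,1]-y)<dy)&(P[...,2]<.06); q=P[m][:,2]; return len(q),np.percentile(q,[10,50,90]).round(4)
print('block top',med(.599,.053,.012,.006),'tray',med(.629,.03,.004,.01),med(.629,.08,.004,.01), 'far/near blk',med(.612,.053,.004,.005),med(.587,.053,.004,.005))
k=(abs(P[...,0]-.6)<.03)&(abs(P[...,1]-.053)<.02)&(P[...,2]>.017)&(P[...,2]<.03); print(cv2.minAreaRect(P[k][:,:2].astype(np.float32)))
im,d=r.grab_frame('top'); P=cloud('top',d)
# any other block? ivory list on bench
ii=im.astype(int); iv=(ii[...,0]>160)&(ii[...,0]-ii[...,2]>15)&(P[...,0]>.35)&(P[...,0]<.95)&(abs(P[...,1])<.7)
n,l,s,c=cv2.connectedComponentsWithStats(iv.astype(np.uint8))
for i in range(1,n):
    if s[i,4]>8: print(c[i].round(),s[i,4],P[l==i].mean(0).round(3))
print([ (np.round(x['uv']),round(x['confidence'],2)) for x in r.boxes_of('top','block0')])
```

```text
[0.60392363 0.05399232 0.26164796] 0.04272281205032333 [ 0.01  0.36 -0.26  1.71  0.11  1.07 -1.85]
block top (237, array([0.0216, 0.0225, 0.0235])) tray (126, array([0.0096, 0.0106, 0.0115])) (125, array([0.0096, 0.0108, 0.0118])) far/near blk (63, array([0.0214, 0.0225, 0.0235])) (67, array([0.0217, 0.0225, 0.0236]))
((0.6033863425254822, 0.05359330028295517), (0.046266838908195496, 0.018950605764985085), 0.5676568150520325)
[282.  98.] 10 [0.563 0.004 0.628]
[336. 193.] 286 [ 0.469 -0.116  0.011]
[222. 214.] 94 [0.404 0.243 0.02 ]
[(array([260., 186.]), 0.71)]
```

Run:
```python
from h import *
print(move([0.52,0.30,0.40],yaw(90)))
```

```text
(array([-0.314, -0.99 , -0.588]), array([-0.   ,  0.   , -0.997]))
```

Request:
servo_tool([
  [[-0.1,-0.2,-0.4],[0,0,-0.3]],
  [[-0.314,-0.99,-0.588],[0,0,-0.997]],
  [[-0.314,-0.99,-0.588],[0,0,-0.997]],
  [[-0.314,-0.99,-0.588],[0,0,-0.997]],
  [[-0.314,-0.99,-0.588],[0,0,-0.997]],
  [[-0.314,-0.99,-0.588],[0,0,-0.997]],
  [[-0.314,-0.99,-0.588],[0,0,-0.997]],
  [[-0.314,-0.99,-0.588],[0,0,-0.997]],
  [[-0.314,-0.99,-0.588],[0,0,-0.997]],
  [[-0.314,-0.99,-0.588],[0,0,-0.997]],
  [[-0.314,-0.99,-0.588],[0,0,-0.997]],
  [[-0.314,-0.99,-0.588],[0,0,-0.997]],
  [[-0.314,-0.99,-0.588],[0,0,-0.997]],
], claw=0.3)

```text
clock: 32.6
tcp_pos: [0.52, 0.2999, 0.3989]
orientation: [-2.223, -2.219, 0.004]
contact_force: [-0.1, 0.3, -0.1]
grip_width: 0.0598
gripper_force: 0.0
```

Run:
```python
from h import *
o=r.get_obs();T=T_of('wrist',o); im,d=r.grab_frame('wrist'); save('w14.png',im); np.save('w14.npy',d); np.save('w14T.npy',T); P=cloud('wrist',d,T); print(o['tcp_pos'],o['orientation'])
fit('wrist',im,d,[('seat',.24),('rack',0),('handle',.13)],T)
from scipy.spatial.transform import Rotation
k=(P[...,2]>.225)&(P[...,2]<.275)&(P[...,0]>.35)&(P[...,1]>.3)&(P[...,1]<.55); q=P[k]; print(k.sum(),q.min(0),q.max(0))
# rotate & fit: search yaw maximizing prong line sharpness
best=None
c0=np.array([.49,.385])
for y in np.arange(5,26,.25):
    a=np.radians(y); X=np.array([np.cos(a),np.sin(a)]); Y=np.array([-X[1],X[0]])
    s=(q[:,:2]-c0)@X; t=(q[:,:2]-c0)@Y; m=(s>-.035)&(s<.09)
    hst,e=np.histogram(t[m],np.arange(-.08,.08,.001)); sc=(hst.astype(float)**2).sum()
    if best is None or sc>best[0]: best=(sc,y)
print('yaw',best); a=np.radians(best[1]); X=np.array([np.cos(a),np.sin(a)]); Y=np.array([-X[1],X[0]]); s=(q[:,:2]-c0)@X; t=(q[:,:2]-c0)@Y
m=(s>-.035)&(s<.09)
for sg in (-1,1):
    b=m&(np.sign(t)==sg); print('prong t',np.median(t[b]),np.percentile(t[b],[5,95]),'s/t slope',np.polyfit(s[b],t[b],1),'z',np.percentile(q[b][:,2],[50,80,95]))
    e=(np.sign(t)==sg)&(s<-.02); print('  end s',np.percentile(s[e],[0,1,5]), 'tip z',q[e&(s<-.035)][:,2].max() if (e&(s<-.035)).any() else None)
print('s hist',np.histogram(s,np.arange(-.06,.2,.01)))
```

```text
[0.52004393 0.29991815 0.39887456] [-2.22266908 -2.21881363  0.00409601]
seat [([283.5, 77.2], 0.8, [0.4902, 0.3896])]
rack [([387.0, 63.7], 0.83, [0.6149, 0.4215])]
handle [([337.2, 336.9], 0.79, [0.5414, 0.0557])]
7870 [0.43297303 0.33977347 0.22500251] [0.63388431 0.4474298  0.26083046]
yaw (np.float64(693727.0), np.float64(15.25))
prong t -0.030918936046683426 [-0.0346399  -0.02743656] s/t slope [ 0.00130029 -0.03100343] z [0.24085607 0.24165545 0.24239643]
  end s [-0.04747481 -0.04720087 -0.04559729] tip z 0.2607926273498998
prong t 0.0380960850856188 [0.03527507 0.0420293 ] s/t slope [-0.00552355  0.03845582] z [0.24087823 0.24176871 0.24254992]
  end s [-0.0485095  -0.04685736 -0.04527215] tip z 0.2608304648861949
s hist (array([   0,  233,  332,  256,  256,  257,  264,  265,  269,  271,  281,
        288,  291,  262,  221,  174,  129, 1447, 1346, 1028,    0,    0,
          0,    0,    0]), array([-6.00000000e-02, -5.00000000e-02, -4.00000000e-02, -3.00000000e-02,
       -2.00000000e-02, -1.00000000e-02,  1.38777878e-17,  1.00000000e-02,
        2.00000000e-02,  3.00000000e-02,  4.00000000e-02,  5.00000000e-02,
        6.00000000e-02,  7.00000000e-02,  8.00000000e-02,  9.00000000e-02,
        1.00000000e-01,  1.10000000e-01,  1.20000000e-01,  1.30000000e-01,
        1.40000000e-01,  1.50000000e-01,  1.60000000e-01,  1.70000000e-01,
        1.80000000e-01,  1.90000000e-01]))
```

Run:
```python
from h import *
T=np.load('w14T.npy'); d=np.load('w14.npy'); P=cloud('wrist',d,T)
k=(abs(P[...,2]-.1375)<.005)&(P[...,1]<.15)&(P[...,1]>-.05)&(abs(P[...,0]-.54)<.03); print(k.sum(),cv2.minAreaRect(P[k][:,:2].astype(np.float32)))
print(move([0.5375,0.0538,0.22],yaw(90)))
```

```text
475 ((0.5384235382080078, 0.06582029163837433), (0.10246556997299194, 0.010855666361749172), 89.42887878417969)
(array([-0.985,  0.07 ,  0.721]), array([-0.,  0., -0.]))
```

Request:
servo_tool([
  [[-0.985,0.071,0.5],[0,0,0]],
  [[-0.985,0.071,0.5],[0,0,0]],
  [[-0.985,0.071,0.5],[0,0,0]],
  [[-0.985,0.071,0.721],[0,0,0]],
  [[-0.985,0.071,0.721],[0,0,0]],
  [[-0.985,0.071,0.721],[0,0,0]],
  [[-0.985,0.071,0.721],[0,0,0]],
  [[-0.985,0.071,0.721],[0,0,0]],
  [[-0.985,0.071,0.721],[0,0,0]],
])

```text
clock: 33.7
tcp_pos: [0.5387, 0.0556, 0.2214]
orientation: [2.22, 2.223, 0.003]
contact_force: [0.4, 0.9, 0.2]
grip_width: 0.0597
gripper_force: 0.0
```

Run:
```python
from h import *
o=r.get_obs();T=T_of('wrist',o); im,d=r.grab_frame('wrist'); P=cloud('wrist',d,T); print(o['tcp_pos'])
k=(abs(P[...,2]-.1375)<.005)&(P[...,1]<.15)&(P[...,1]>-.05)&(abs(P[...,0]-.54)<.03); print(k.sum(),cv2.minAreaRect(P[k][:,:2].astype(np.float32)))
k2=k&(im.max(2)<70); print(k2.sum(), np.median(P[k2],0) if k2.any() else '')
print(move([0.5378,0.0538,0.13],yaw(90)))
```

```text
[0.53870627 0.05563654 0.22139177]
2708 ((0.537996768951416, 0.05362511798739433), (0.1237291693687439, 0.01004018634557724), 89.65167999267578)
587 [0.53760846 0.05425195 0.13781436]
(array([-0.01 , -0.006,  0.367]), array([ 0.002, -0.001,  0.001]))
```

Request:
servo_tool([
  [[-0.007,-0.003,0.1],[0,0,0]],
  [[-0.007,-0.003,0.25],[0,0,0]],
  [[-0.007,-0.003,0.34],[0,0,0]],
  [[-0.007,-0.003,0.367],[0,0,0]],
  [[-0.007,-0.003,0.367],[0,0,0]],
  [[-0.007,-0.003,0.367],[0,0,0]],
])

```text
clock: 34.35
tcp_pos: [0.5386, 0.0533, 0.1302]
orientation: [2.219, 2.222, 0.004]
contact_force: [-0.6, 0.0, -0.0]
grip_width: 0.0598
gripper_force: 0.0
```

Request:
servo_tool([
  [[0,0,0],[0,0,0]],
  [[0,0,0],[0,0,0]],
  [[0,0,0],[0,0,0]],
  [[0,0,0],[0,0,0]],
  [[0,0,0],[0,0,0]],
  [[0,0,0],[0,0,0]],
  [[0,0,0],[0,0,0]],
], claw=1, squeeze=80)

```text
clock: 35.05
tcp_pos: [0.5377, 0.0522, 0.1293]
orientation: [2.221, 2.221, 0.001]
contact_force: [-2.5, -0.6, 6.7]
grip_width: 0.0082
gripper_force: 78.4
```

Request:
servo_tool([
  [[0,0,-0.02],[0,0,0]],
  [[0,0,-0.05],[0,0,0]],
  [[0,0,-0.1],[0,0,0]],
  [[0,0,-0.1],[0,0,0]],
  [[0,0,-0.1],[0,0,0]],
])

```text
clock: 35.55
tcp_pos: [0.5376, 0.0522, 0.154]
orientation: [2.221, 2.221, 0.001]
contact_force: [-0.6, -0.7, -4.8]
grip_width: 0.0086
gripper_force: 78.0
```

```bash
cat >> h.py <<'E'
SEAT=np.array([0.4886,0.3884]); RY=15.2; RX=np.array([np.cos(np.radians(RY)),np.sin(np.radians(RY))]); RYv=np.array([-RX[1],RX[0]])
E
python3 - <<'E'
from h import *
o=r.get_obs();T=T_of('side'); im,d=r.grab_frame('side'); save('s15.png',im)
print(o['tcp_pos'],o['contact_force'],o['moment'])
print(move([*o['tcp_pos'][:2],.285],yaw(90)),'A',move([*(SEAT-.09*RX-.2*RYv),.285],yaw(105.2)))
T=T_of('wrist',o); im,d=r.grab_frame('wrist'); P=cloud('wrist',d,T)
k=(P[...,2]>.03)&(P[...,2]<.05)&(abs(P[...,0]-.54)<.11)&(abs(P[...,1]-.05)<.1); q=P[k]; print(k.sum())
if k.sum()>100:
  A=np.c_[q[:,:2],np.ones(len(q))]; print('plane',np.linalg.lstsq(A,q[:,2],rcond=None)[0])
E
```

```text
[0.53758311 0.05223736 0.1540346 ] [-0.64643946 -0.67519843 -4.76034715] [-0.00652761  0.0210251  -0.02239604]
(array([ 0.   ,  0.001, -0.526]), array([0., 0., 0.])) A (array([ 0.479, -0.332, -0.526]), array([ 0.   ,  0.   , -0.169]))
41524
plane [-0.01528065 -0.00912628  0.04589537]
```

Request:
servo_tool([
  [[0,0,-0.12],[0,0,0]],
  [[0,0,-0.26],[0,0,0]],
  [[0,0,-0.4],[0,0,0]],
  [[0.05,-0.05,-0.526],[0,0,-0.02]],
  [[0.12,-0.12,-0.526],[0,0,-0.05]],
  [[0.2,-0.2,-0.526],[0,0,-0.09]],
  [[0.3,-0.27,-0.526],[0,0,-0.13]],
  [[0.4,-0.332,-0.526],[0,0,-0.169]],
  [[0.479,-0.332,-0.526],[0,0,-0.169]],
  [[0.479,-0.332,-0.526],[0,0,-0.169]],
  [[0.479,-0.332,-0.526],[0,0,-0.169]],
  [[0.479,-0.332,-0.526],[0,0,-0.169]],
])

```text
clock: 36.85
tcp_pos: [0.4542, 0.1718, 0.2847]
orientation: [-1.907, -2.496, 0.001]
contact_force: [-0.7, -0.1, -4.8]
grip_width: 0.0084
gripper_force: 79.1
```

Run:
```python
from h import *
o=r.get_obs(); print(o['joints'].round(2))
print('B',move([*(SEAT-.09*RX),.285],yaw(105.2)))
```

```text
[ 0.12  0.19 -0.68  1.92  0.13  1.08 -0.35]
B (array([ 0.8  ,  0.   , -0.002]), array([-0.,  0.,  0.]))
```

Request:
servo_tool([
  [[0.1,0,0],[0,0,0]],
  [[0.22,0,0],[0,0,0]],
  [[0.35,0,0],[0,0,0]],
  [[0.48,0,0],[0,0,0]],
  [[0.6,0,0],[0,0,0]],
  [[0.7,0,0],[0,0,0]],
  [[0.8,0,0],[0,0,0]],
  [[0.8,0,0],[0,0,0]],
  [[0.8,0,0],[0,0,0]],
  [[0.8,0,0],[0,0,0]],
])

```text
clock: 37.85
tcp_pos: [0.4025, 0.3636, 0.2846]
orientation: [1.91, 2.494, -0.002]
contact_force: [0.2, -0.1, -5.1]
grip_width: 0.0086
gripper_force: 79.0
```

Run:
```python
from h import *
o=r.get_obs(); T=T_of('wrist',o); im,d=r.grab_frame('wrist'); P=cloud('wrist',d,T)
# held bar vs prongs in this view
q=P[(P[...,2]>.283)&(P[...,2]<.296)&(np.linalg.norm(P[...,:2]-o['tcp_pos'][:2],axis=-1)<.075)&(im.min(2)>60)]
pr=P[(P[...,2]>.234)&(P[...,2]<.246)&((P[...,:2]-SEAT)@RX>-.035)&((P[...,:2]-SEAT)@RX<.03)]
t=(pr[:,:2]-SEAT)@RYv; print('prongs',len(t),[ (np.median(t[t*s>0]).round(4), (t*s>0).sum()) for s in (-1,1) if (t*s>0).any()], np.median(pr[:,2]) if len(pr) else '')
tb=(q[:,:2]-SEAT)@RYv; print('bar',len(q),np.percentile(tb,[0,1,99,100]) if len(q) else '')
print(o['tcp_pos'],'seat-3mm',move([*(SEAT-.003*RX),.285],yaw(105.2)))
im,d=r.grab_frame('side'); P=cloud('side',d); b=im[100:260,230:430,::-1]; cv2.imwrite('pics/s16.png',cv2.resize(b,None,fx=3.7,fy=3.7))
```

```text
prongs 3452 [(np.float64(-0.0326), np.int64(1492)), (np.float64(0.0361), np.int64(1960))] 0.24073608637105445
bar 4892 [-0.03801472 -0.03587855  0.06143714  0.06183527]
[0.40252261 0.36359097 0.28460576] seat-3mm (array([ 0.006,  0.346, -0.001]), array([-0.   ,  0.001, -0.001]))
```

View pics/s16.png

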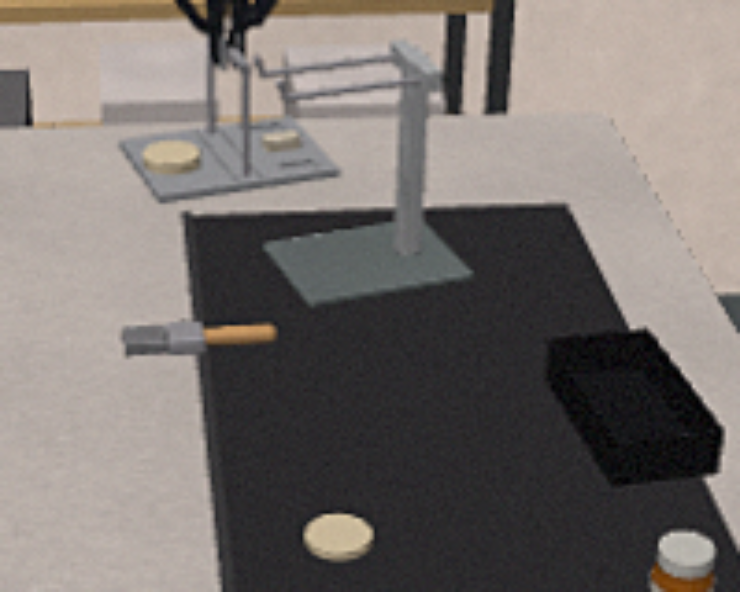

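Request:
servo_tool([
  [[0.013,0.05,0],[0,0,0]],
  [[0.013,0.12,0],[0,0,0]],
  [[0.013,0.2,0],[0,0,0]],
  [[0.013,0.27,0],[0,0,0]],
  [[0.013,0.32,0],[0,0,0]],
  [[0.013,0.346,0],[0,0,0]],
  [[0.013,0.346,0],[0,0,0]],
  [[0.013,0.346,0],[0,0,0]],
  [[0.013,0.346,0],[0,0,0]],
])

```text
clock: 38.85
tcp_pos: [0.4835, 0.3909, 0.2851]
orientation: [-1.907, -2.497, 0.001]
contact_force: [-0.4, 0.6, -4.2]
grip_width: 0.0085
gripper_force: 79.1
```

Request:
servo_tool([
  [[0,0,0.04],[0,0,0]],
  [[0,0,0.08],[0,0,0]],
  [[0,0,0.11],[0,0,0]],
  [[0,0,0.13],[0,0,0]],
  [[0,0,0.14],[0,0,0]],
  [[0,0,0.14],[0,0,0]],
  [[0,0,0.14],[0,0,0]],
])

```text
clock: 39.55
tcp_pos: [0.4845, 0.391, 0.2503]
orientation: [1.908, 2.496, 0.001]
contact_force: [-0.6, -1.0, -4.8]
grip_width: 0.0083
gripper_force: 79.1
```

Request:
servo_tool([
  [[0,0,0.008],[0,0,0]],
  [[0,0,0.016],[0,0,0]],
  [[0,0,0.02],[0,0,0]],
  [[0,0,0.02],[0,0,0]],
  [[0,0,0.02],[0,0,0]],
])

```text
clock: 40.05
tcp_pos: [0.4845, 0.3908, 0.2453]
orientation: [1.908, 2.496, 0.0]
contact_force: [-0.6, -0.9, -2.7]
grip_width: 0.0086
gripper_force: 79.4
```

Request:
servo_tool([
  [[0,0,0.003],[0,0,0]],
  [[0,0,0.003],[0,0,0]],
  [[0,0,0.003],[0,0,0]],
])

```text
clock: 40.35
tcp_pos: [0.4845, 0.3909, 0.2451]
orientation: [1.908, 2.496, 0.001]
contact_force: [-2.7, -4.3, 6.0]
grip_width: 0.0085
gripper_force: 80.5
```

Request:
servo_tool([
  [[0,0,-0.002],[0,0,0]],
  [[0,0,-0.002],[0,0,0]],
  [[0,0,-0.002],[0,0,0]],
  [[0,0,-0.002],[0,0,0]],
  [[0,0,-0.002],[0,0,0]],
], claw=0.5)

```text
clock: 40.85
tcp_pos: [0.4844, 0.3909, 0.2447]
orientation: [-1.908, -2.496, -0.0]
contact_force: [0.7, -0.2, -0.3]
grip_width: 0.0425
gripper_force: 0.0
```

Request:
servo_tool([
  [[0,0,-0.05],[0,0,0]],
  [[0,0,-0.15],[0,0,0]],
  [[0,0,-0.3],[0,0,0]],
  [[0,0,-0.5],[0,0,0]],
  [[0,0,-0.5],[0,0,0]],
  [[0,0,-0.5],[0,0,0]],
  [[0,0,-0.5],[0,0,0]],
])

```text
clock: 41.55
tcp_pos: [0.4842, 0.3904, 0.3693]
orientation: [1.908, 2.496, -0.002]
contact_force: [0.5, 0.0, -0.2]
grip_width: 0.0429
gripper_force: 0.0
```

Run:
```python
from h import *
o=r.get_obs(); T=T_of('wrist',o); im,d=r.grab_frame('wrist'); P=cloud('wrist',d,T); print(o['tcp_pos'],o['contact_force'])
q=P[(P[...,2]>.247)&(P[...,2]<.262)&(abs((P[...,:2]-SEAT)@RX)<.03)&(abs((P[...,:2]-SEAT)@RYv)<.08)]
s=(q[:,:2]-SEAT)@RX; t=(q[:,:2]-SEAT)@RYv; print('bar',len(q),'s',np.percentile(s,[2,50,98]).round(4),'t',np.percentile(t,[1,99]).round(4),'slope',np.polyfit(t,s,1)[0], 'z',np.percentile(q[:,2],[5,50,95]))
for c in ('side','top'):
    im,d=r.grab_frame(c); P=cloud(c,d)
    k=(P[...,2]>.09)&(P[...,2]<.17)&(abs((P[...,:2]-SEAT)@RX)<.12)&(abs((P[...,:2]-SEAT)@RYv)<.09); q=P[k]; s=(q[:,:2]-SEAT)@RX; t=(q[:,:2]-SEAT)@RYv
    col=im[k].astype(int); g=(col.max(1)-col.min(1)<16)&(col.mean(1)>110)
    f=np.linalg.lstsq(np.c_[s[g],t[g],np.ones(g.sum())],q[g][:,2],rcond=None)[0]
    print(c,k.sum(),'tray tilt deg',np.degrees(f[:2]).round(2),f[2].round(4))
    iv=k&(im[...,0].astype(int)-im[...,2]>15)&(im[...,0]>140); n,l,st,cc=cv2.connectedComponentsWithStats(iv.astype(np.uint8))
    for i in range(1,n):
        if st[i,4]>15:
            m=np.median(P[l==i],0); print('  ivory',cc[i].round(),st[i,4],'s,t',((m[:2]-SEAT)@RX).round(4),((m[:2]-SEAT)@RYv).round(4),m[2].round(4))
    if c=='side': cv2.imwrite('pics/s17.png',cv2.resize(im[100:200,260:400,::-1],None,fx=5,fy=5))
```

```text
[0.48422082 0.39036449 0.36933423] [ 0.47326119  0.0006826  -0.15828818]
bar 2201 s [-0.008  -0.003   0.0019] t [-0.0544  0.0654] slope -0.001284637375852185 z [0.25166384 0.25328153 0.25455758]
side 957 tray tilt deg [2.25 0.5 ] 0.1264
  ivory [326. 142.] 20 s,t 0.0562 -0.0028 0.1398
  ivory [296. 147.] 101 s,t -0.073 -0.0007 0.1356
top 692 tray tilt deg [1.82 1.43] 0.1258
```

View pics/s17.png

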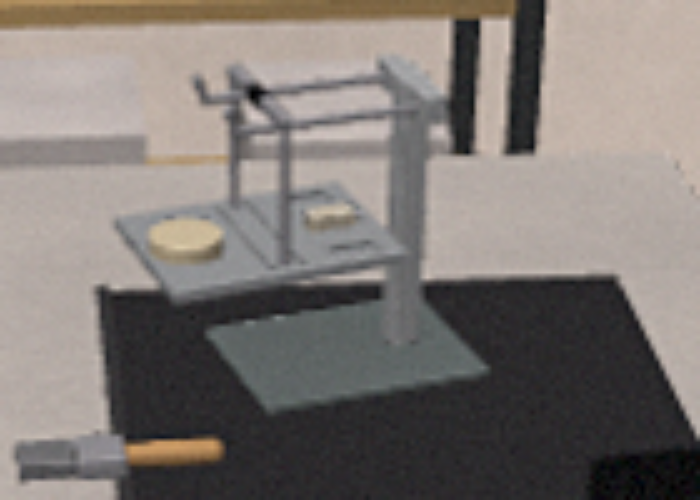

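Request:
servo_tool([
  [[0,0,-0.2],[0,0,0]],
  [[0,0,-0.2],[0,0,0]],
  [[0,0,-0.2],[0,0,0]],
  [[0,0,-0.2],[0,0,0]],
  [[0,0,-0.2],[0,0,0]],
  [[0,0,-0.2],[0,0,0]],
  [[0,0,-0.2],[0,0,0]],
  [[0,0,-0.2],[0,0,0]],
  [[0,0,-0.2],[0,0,0]],
  [[0,0,-0.2],[0,0,0]],
])

```text
clock: 42.7
tcp_pos: [0.4844, 0.3908, 0.4198]
orientation: [1.908, 2.496, 0.0]
contact_force: [0.4, -0.0, -0.0]
grip_width: 0.0425
gripper_force: 0.0
```

Run:
```python
from h import *
im,d=r.grab_frame('side'); P=cloud('side',d)
k=(P[...,2]>.09)&(P[...,2]<.17)&(abs((P[...,:2]-SEAT)@RX)<.12)&(abs((P[...,:2]-SEAT)@RYv)<.09)&(im[...,0].astype(int)-im[...,2]>15)&(im[...,0]>140)
n,l,st,cc=cv2.connectedComponentsWithStats(k.astype(np.uint8)); print([(cc[i].round(1),st[i,4],np.median(P[l==i],0).round(4)) for i in range(1,n) if st[i,4]>15])
print(r.hand_in())
```

```text
[(array([325.2, 142. ]), np.int32(22), array([0.5415, 0.4031, 0.1376])), (array([296.4, 147.4]), np.int32(98), array([0.4191, 0.3656, 0.1353]))]
the job is handed in; nothing more can be done
None
```

I handed the job in at about 43 s on the robot's clock: the thick disc was gauged and seated in the nest, the one block I found on the bench is in the middle pocket, and the loaded carrier hangs by its handle on both rack prongs with a tilt of about 2°.

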